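# Nip up the sample book in the screw press

## Task

Wind the press down on the sample book: stand the steel bar in a hole of the collar, push the collar clockwise as far as the guard lets you, move the bar to the next hole and go on, until the collar turns clearly stiffer and the book is firmly gripped, but do not crush it. Turn the collar only with the bar, without forcing it, and then put the bar back upright in its wooden rest and let go; leave the things around alone.

Things in the scene. Friction and masses are not known exactly. Their poses are not given: they have to be found in the camera images.
- bar: loose plain round steel bar, 110 mm long, standing upright in the rest block at the start. Origin: centre of its lower tip, z axis along the bar to its top. Lower 30 mm is a pin 12 mm in diameter with its tip tapered over the last 4 mm; above that the shaft is 18 mm in diameter. 0.2 kg (varies)
- rest: fixed pale wooden rest block, 80 x 80 x 50 mm high, one vertical hole in the middle of its top for the bar's pin. Origin: centre of its underside
- rest_hole (a point): bottom centre of the rest block's hole: 26 mm above the desk, 24 mm below the block's top; the hole is 14.5 mm wide. The bar's tip stands on it at the start
- press: fixed grey screw press, base 190 x 260 mm, two pillars 200 mm apart along its y axis, crosshead top 140 mm above the desk. Origin: underside of the base, on the collar's axis. Its -x side, towards the robot give or take 0.3 rad, is the open half. A closed sample book lies on its bed; the platen starts some 9 to 16 mm above it (not known exactly), so two to four strokes of the bar are needed
- guard (a point): fixed flat aluminium guard plate over the press's +x half of the collar, 175 to 180 mm above the desk. Point: middle of its straight edge, on the collar's axis, at the top face; the edge runs along the press's y axis. It stops the bar in a hole at about 75 degrees either side of the press's -x direction. The screw, 21 mm thick, sticks up on the axis to 207 mm at most
- collar: dark steel collar on the crosshead, 134 mm in diameter, vertical axis; six bright square lugs 28 mm wide, 60 degrees apart, each with a vertical blind hole. Lug tops 172 mm above the desk. Origin on the axis, 142 mm above the desk. Clockwise seen from above lowers the platen, 3.2 mm per rad; it stays where it is left. It turns freely under a sideways push of 5 to 6 N at the bar while it moves (less is left once it stands)
- platen: steel pressing plate 120 x 150 x 12 mm under the crosshead, slides only vertically, driven by the collar. Origin: centre of its underside. Once it bears on the book the push needed to keep turning climbs by about 1 N per 0.11 rad: below 7 N the book is not yet gripped, 8 to 10 N is right (some 40 to 75 N on the book), at 12.5 N the book is being crushed
- hole0 (a point): bottom centre of collar hole 0, 52 mm from the collar's axis; the hole is 14.5 mm wide and 24 mm deep, mouth 172 mm above the desk, bottom 148 mm; holes are numbered counter-clockwise seen from above
- hole1 (a point): bottom centre of collar hole 1, 52 mm from the collar's axis; the hole is 14.5 mm wide and 24 mm deep, mouth 172 mm above the desk, bottom 148 mm
- hole2 (a point): bottom centre of collar hole 2, 52 mm from the collar's axis; the hole is 14.5 mm wide and 24 mm deep, mouth 172 mm above the desk, bottom 148 mm
- hole3 (a point): bottom centre of collar hole 3, 52 mm from the collar's axis; the hole is 14.5 mm wide and 24 mm deep, mouth 172 mm above the desk, bottom 148 mm
- hole4 (a point): bottom centre of collar hole 4, 52 mm from the collar's axis; the hole is 14.5 mm wide and 24 mm deep, mouth 172 mm above the desk, bottom 148 mm
- hole5 (a point): bottom centre of collar hole 5, 52 mm from the collar's axis; the hole is 14.5 mm wide and 24 mm deep, mouth 172 mm above the desk, bottom 148 mm
- mug: green mug, 80 mm wide, 95 mm high, a bystander; origin: centre of its underside
- calculator: desk calculator, 150 x 100 x 18 mm, a bystander; origin: centre of its underside
- pin_jar: clear jar 70 mm wide, 60 mm high, a bystander; origin: centre of its underside
Things that resemble listed ones, but are neither listed nor needed, are in the scene too. There is more than one size of the bar; the job needs the largest.

How it is judged:
By the outcome, as a careful person would: the job done as asked, in the order asked, and still so for the second after the job is handed in, with the robot touching nothing.
It also fails if it takes over 72 s, if anything falls off the work surface, if the arm or the gripper's body presses on something with over 40 N, if the wrist force passes 120 N, or if a joint passes its speed limit or range.

## Robot

A 6-joint arm with a two-finger parallel gripper is mounted at the origin on the work surface. World frame = base frame: x ahead of the robot, y to its left, z up, the work surface at z = 0. Lengths are in mm, angles in rad, forces in N, time in s.
With the tool pointing down it reaches from about 375 to 900 mm from the base axis. Payload 3.1 kg.
Tool frame: the origin (TCP) lies at the very end of the fingers, on their centre line; the grasp point (between the pads) lies 19 mm behind it; z points along the fingers, x is the direction in which the jaws open and shut, and the axes are right-handed (so a half turn about z gives the same grasp; the last joint's range is limited). The gripper opens to 85 mm and grips with 20 to 120 N. Pads are 22 mm wide; open, the fingers measure 114 mm over their backs; the gripper's body (76 mm by 85 mm) begins 54 mm behind the grasp point. The pads swing forward as they close: fully open they stand 13 mm farther back than shut.
Start: joints at [-1.393, 0.527, 1.433, -0, 1.181, -0.178], TCP at [217.734, -585.823, 231.31] pointing down, gripper open.
Joint ranges: [-3.08, 3.08], [-0.75, 2.2], [0.22, 2.44], [-1.43, 4.57], [0, 2.65], [-2.85, 2.85]. Speed limits (rad/s): [2.79, 2.79, 3.14, 3.14, 3.14, 3.14].

## Interface

Orientations are given as a rotation vector (axis times angle).
In Python, from bench import env gives the robot as it stands.
- The arm moves only by the tool step_arm, never from a script. Its argument "deltas" is a list of rows, each an object of numbers: "tx", "ty", "tz": the shift along the tool's x, y, z in cm; "wx", "wy", "wz": the turn, a rotation vector about the tool's x, y, z in rad; "hand": the finger opening in cm, from 0 to 8.54. A call has 1 to 8 rows; each row is the pose to reach, as a shift and turn from the pose commanded when the call began, along the tool's axes at that moment; what a row does not reach only later rows make up. A row lasts 1/10 s, in which the tool goes at most 50 mm and 8.59 degrees, less where a joint would pass 70% of its speed; a pose out of reach is approached as far as the arm can. A call with a gripper value outside its range is refused whole. The fingers move at their own pace and stop on an object; "newtons" is the grip in N (left out, the last holds). Time passes only in rows, so rows that repeat a pose let the fingers close. It gives the time, the measured TCP pose, the force and the opening at its end, in the units of the state.
- env.sense(): the state, without advancing time (a new reading comes with each control period).
- env.snapshot(name): name is "scene" or "top" or "wrist"; returns a dict with "img" (480x640x3 uint8, blue, green, red), "depth" (480x640 float32, mm along the optical axis (not along the pixel's ray), 0 where there is no reading), "intrinsics" (3x3 intrinsics, pixels), "T" (4x4, takes a point from camera to world coordinates). Camera axes: x right, y down, z forward; pixel columns grow to the right and rows downward; lengths in mm; the calibration is good to about 2 mm. A picture is of the moment at which its call begins.
- env.finish_job(): hands the job in, once; it reports no verdict.
Trained networks look in a picture, given as the dict that the camera call returned (one of the last four; its "shot" number tells which), for a name from the list of things; names that differ only in an ending like _2 or _b are one class to them, and where a whole thing is asked for, a point or a joint stands for the part that bears it (a point fixed in the world has none). Each returns a list of dicts, best first, with "score" (0 to 1); they miss things now and then, are a little off and sometimes report something else, mostly with a low value. They report only what shows in the picture. A call takes as long as a camera call. They do not tell look-alikes from the thing itself.
- env.silhouettes(picture, label): "region" (480x640 bool, what is visible of it) and "at" ([column, row] in pixels, amid what is visible of it).
The state is a dict: "time": time; "joints": joint angles; "qvel": joint speeds; "tau": joint torques, N m; "tool_pos": TCP position; "tool_rot": TCP orientation; "wrist_force": force on the tool from outside, world axes, zero at the start; "torque": the same for the moment, N m; "gripper_width": opening from 0.0 (shut) to 1.0 (fully open).
Only numpy, scipy, OpenCV 4.12 (cv2) and the standard library are available. Lean on these libraries where they do the work, as an engineer would, in place of code of your own. Each camera call takes 0.05 s, during which the arm holds its last target.

## Working session

There is one attempt and no reset: what is moved stays moved. The work goes in short steps, Python scripts to look and compute and a tool call to move; the robot and the scene stay as the last step left them, time stands still between calls to the robot, and variables do not carry over. Pictures are saved under pics/ and viewed, and the job is handed in when it is done.

Besides the shell and the picture viewer there is one more tool, called after "Emit:" as name(argument=value, ...), one argument or row to a line, values as JSON. step_arm: Moves the arm, as the interface text tells. Its arguments: {"type":"object","properties":{"deltas":{"type":"array"},"newtons":{"type":"number"}},"required":["deltas"]}

```bash
ls; mkdir -p pics; cat > h.py <<'E'
import numpy as np,cv2
from scipy.spatial.transform import Rotation as R
from bench import env
def px2w(s,u,v,d=None):
    K=np.array(s['intrinsics']);T=np.array(s['T'])
    if d is None:d=s['depth'][int(v),int(u)]
    p=np.array([(u-K[0,2])/K[0,0]*d,(v-K[1,2])/K[1,1]*d,d,1]);return (T@p)[:3]
def cloud(s):
    K=np.array(s['intrinsics']);T=np.array(s['T']);d=s['depth']
    v,u=np.mgrid[:480,:640]
    p=np.stack([(u-K[0,2])/K[0,0]*d,(v-K[1,2])/K[1,1]*d,d],-1)
    w=p@T[:3,:3].T+T[:3,3];w[d<=0]=np.nan;return w
def w2px(s,p):
    K=np.array(s['intrinsics']);T=np.linalg.inv(np.array(s['T']))
    q=T[:3,:3]@np.array(p)+T[:3,3];return (K@q)[:2]/q[2]
E
python3 - <<'E'
from h import *
import pickle
print(env.sense())
for n in ['scene','top']:
    s=env.snapshot(n);cv2.imwrite(f'pics/{n}0.png',s['img']);pickle.dump(s,open(f'{n}0.pkl','wb'))
    print(n,np.array(s['T']).round(3).tolist(),np.array(s['intrinsics']).tolist())
    for l in ['bar','rest','press','collar','guard','hole0','mug','platen','pin_jar','calculator']:
        try:
            for r in env.silhouettes(s,l): print(l,round(r['score'],2),r['at'],int(r['region'].sum()),px2w(s,*r['at']).round(0))
        except Exception as e: print(l,e)
E
```

```text
pics
{'time': 0.0, 'joints': array([-1.39347574e+00,  5.28459528e-01,  1.43389729e+00,  1.19826409e-06,
        1.18141387e+00, -1.78523816e-01]), 'qvel': array([ 0.00014409, -0.00069581, -0.00079687,  0.00079143, -0.00186581,
       -0.00038875]), 'tau': array([-2.33416495e-04, -4.42350340e+01, -1.78026223e+01, -3.20379750e-04,
        8.49673350e-03,  1.18633500e-05]), 'tool_pos': array([ 217.62418047, -585.12289695,  230.33930214]), 'tool_rot': array([-2.57826740e+00,  1.79233108e+00,  2.41530910e-03]), 'wrist_force': array([ 0.32505706, -0.26112488, -0.15093919]), 'torque': array([ 0.0103152 , -0.01156106, -0.0382552 ]), 'gripper_width': 1.0000867732668228}
scene [[0.734, 0.432, -0.524, 952.7], [0.679, -0.458, 0.574, -506.551], [0.008, -0.777, -0.63, 714.117], [0.0, 0.0, 0.0, 1.0]] [[461.50922309823693, 0.0, 316.3508673191312], [0.0, 461.50922309823693, 239.0189564027656], [0.0, 0.0, 1.0]]
bar 0.85 [179.5, 321.0] 404 [ 428. -277.  106.]
bar 0.76 [137.9, 377.4] 205 [ 432. -373.   50.]
bar 0.68 [167.2, 311.9] 166 [ 340. -257.   47.]
rest 0.74 [186.3, 346.6] 2343 [ 436. -281.   47.]
[... 719 characters left out ...]
.013, -0.165, -0.986, 1406.454], [0.0, 0.0, 0.0, 1.0]] [[540.0172594504658, 0.0, 324.01977374737146], [0.0, 540.0172594504658, 232.2442763370876], [0.0, 0.0, 1.0]]
bar 0.53 [442.5, 262.1] 92 [ 413. -268.  136.]
rest 0.58 [430.3, 266.4] 1049 [ 412. -256.   53.]
press 0.66 [273.8, 215.6] 7973 [521. 129. 170.]
press 0.26 [271.8, 218.3] 1360 [515. 134. 171.]
collar 0.75 [269.7, 215.8] 1318 [520. 138. 174.]
guard 0.88 [279.6, 216.0] 7676 [519. 115. 174.]
guard 0.17 [270.4, 221.1] 1280 [507. 137. 174.]
hole0 0.85 [270.2, 218.4] 1359 [513. 137. 175.]
mug 0.86 [188.7, 291.2] 1210 [357. 361.   0.]
pin_jar 0.95 [199.2, 191.9] 666 [606. 328.  61.]
calculator 0.98 [432.4, 174.7] 2050 [ 661. -280.   14.]
```

View pics/scene0.png

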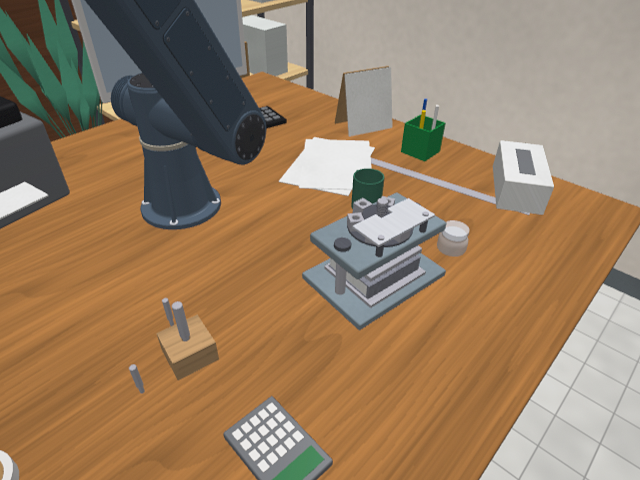

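View pics/top0.png

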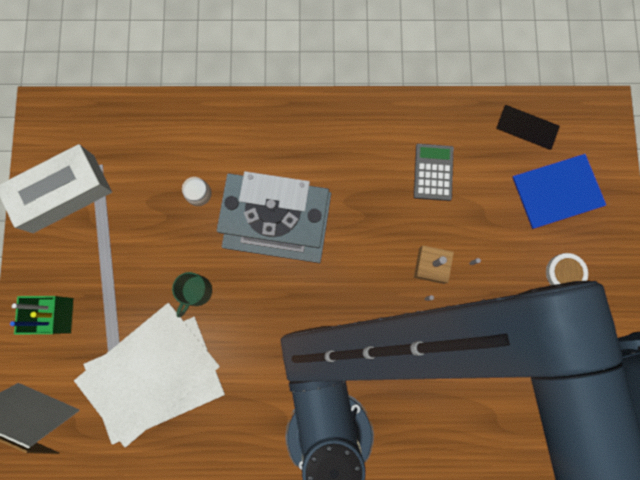

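```bash
python3 - <<'E'
from h import *
import pickle
s=pickle.load(open('top0.pkl','rb'));t=pickle.load(open('scene0.pkl','rb'))
a=cv2.resize(s['img'][150:300,170:370],(800,600),interpolation=cv2.INTER_CUBIC);cv2.imwrite('pics/topc.png',a)
a=cv2.resize(t['img'][270:420,100:300],(800,600),interpolation=cv2.INTER_CUBIC);cv2.imwrite('pics/scb.png',a)
a=cv2.resize(t['img'][170:320,280:480],(800,600),interpolation=cv2.INTER_CUBIC);cv2.imwrite('pics/scc.png',a)
E
```

```text
(no output)
```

View pics/topc.png

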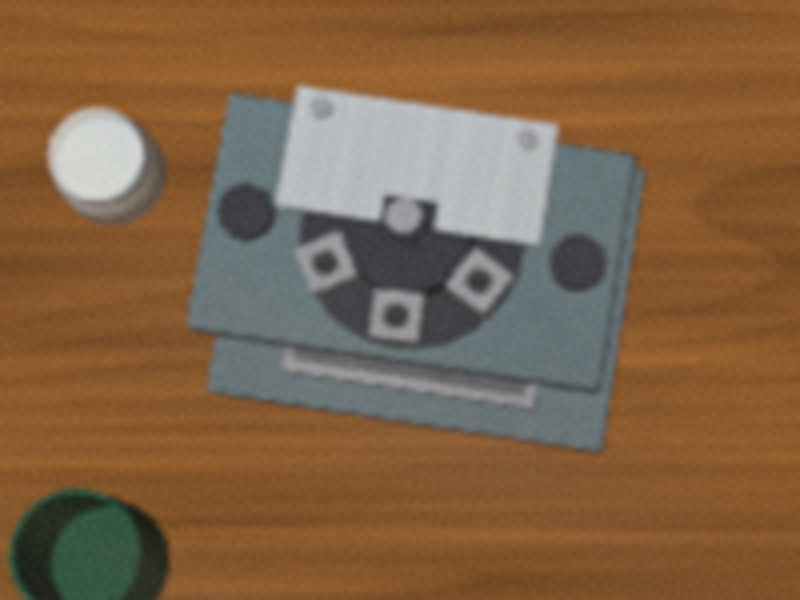

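View pics/scb.png

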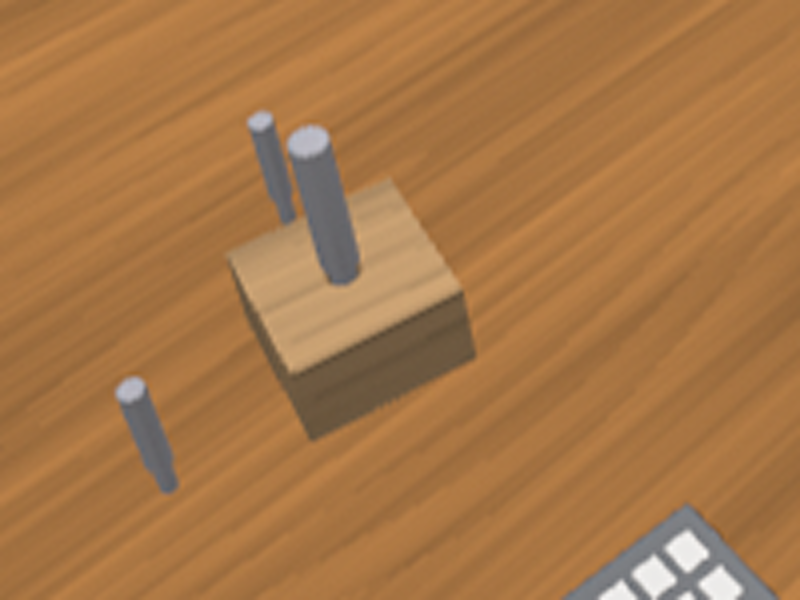

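View pics/scc.png

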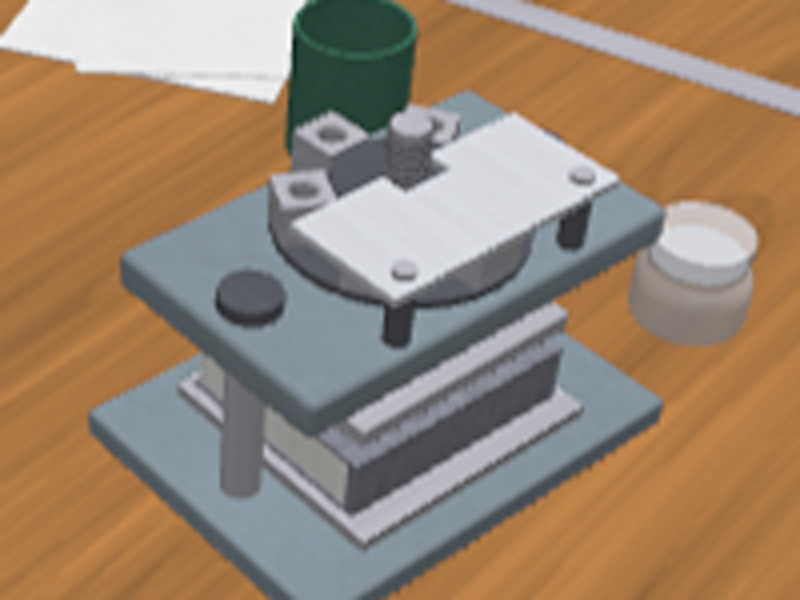

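In the scene picture the wanted bar is the thick one in the rest block (179,305). It could be mistaken for the thin bars at (168,312) and (137,377), which stand on the desk. Next I'll measure the geometry.

```bash
python3 - <<'E'
from h import *
import pickle
s=pickle.load(open('top0.pkl','rb'));t=pickle.load(open('scene0.pkl','rb'))
def atz(s,u,v,z):
    a=px2w(s,u,v,1.);T=np.array(s['T'])[:3,3];d=a-T
    return T+d*(z-T[2])/d[2]
f=lambda u,v,z:atz(s,170+u/4-.375,150+v/4-.375,z)
A,B,C=[f(*p,172) for p in [(325,262),(397,316),(480,281)]]
ax=f(405,213,200)
print('holes',A,B,C,'screw',ax)
# circle fit
P=np.array([A,B,C])[:,:2]
Mx=np.c_[2*P,np.ones(3)];c=np.linalg.solve(Mx,(P**2).sum(1));print('center',c[:2],'r',np.sqrt(c[2]+(c[:2]**2).sum()))
g=[f(*p,180) for p in [(275,207),(540,243)]];print('guard',g,np.mean(g,0))
# scene
h=lambda u,v,z:atz(t,280+u/4-.375,170+v/4-.375,z)
print('scene holes',h(303,190,172),h(335,135,172),'screw',h(411,118,205))
k=lambda u,v,z:atz(t,100+u/4-.375,270+v/4-.375,z)
print('bar top',k(309,142,136),'base',k(340,280,52),'smalltop',k(261,122,70),k(288,220,0),'small2',k(131,389,55),k(168,490,0))
for z in(55,60,65,70,75): print(z,k(261,118,z),k(131,386,z))
b=(170,150)
print('top bar',atz(s,440.5,259.5,136), 'small',atz(s,475.5,261,55),atz(s,431,298,55))
w=cloud(s);print(w[175:182,255:290:6,2].round())
W=w[230:290,410:480]; 
for Q,n in((w,'top'),(cloud(t),'scene')):
    m=(Q[...,0]>360)&(Q[...,0]<480)&(Q[...,1]<-200)&(Q[...,1]>-320)
    m2=m&(Q[...,2]>125);m3=m&(abs(Q[...,2]-50)<3)
    print(n,np.nanmedian(Q[m2],0),m2.sum(),np.nanmin(Q[m3],0),np.nanmax(Q[m3],0),Q[m3].mean(0))
E
```

```text
holes [522.19273262 182.20210964 172.        ] [490.05191753 140.10811284 172.        ] [510.40702805  92.09790853 172.        ] screw [544.81123003 133.54670469 200.        ]
center [541.95629917 133.79412813] r 52.28700829966634
guard [array([553.28234181, 210.62675935, 180.        ]), array([531.07904979,  57.00180343, 180.        ])] [542.1806958  133.81428139 180.        ]
scene holes [510.91255503  91.11412905 172.        ] [492.67967728 139.80485584 172.        ] screw [538.71879814 137.73817355 205.        ]
bar top [ 420.73900492 -271.09944074  136.        ] base [ 424.38935961 -275.25091388   52.        ] smalltop [ 332.563896   -252.41823307   70.        ] [ 332.58278574 -252.95260454    0.        ] small2 [ 411.04361017 -369.78453899   55.        ] [ 424.52080451 -374.59402366    0.        ]
55 [ 315.82413151 -245.0114779    55.        ] [ 409.68922969 -369.00136841   55.        ]
60 [ 320.65541364 -246.99549079   60.        ] [ 413.80846011 -370.0448058    60.        ]
65 [ 325.48669576 -248.97950369   65.        ] [ 417.92769054 -371.08824318   65.        ]
70 [ 330.317
[... 216 characters left out ...]
    ] small [ 424.35590488 -371.03708026   55.        ] [ 332.4576337  -254.60371348   55.        ]
[[179. 175. 181.  -5.   0.   2.]
 [178. 181. 180. 179.   3.  -1.]
 [185. 179. 185. 178. 183.  -3.]
 [181. 181. 177. 184. 181. 179.]
 [183. 182. 182. 181. 184. 188.]
 [180. 181. 185. 181. 183. 182.]
 [182. 182. 183. 180. 180. 183.]]
top [ 418.29472224 -269.08583628  135.93662234] 50 [ 372.18189247 -315.64602173   47.00002315] [ 464.45354624 -225.03971398   52.99239061] [ 417.47024231 -269.11210218   50.11003792]
scene [ 424.08175268 -272.68842211  135.20399816] 105 [ 373.66021616 -318.66624408   47.00235101] [ 469.75769332 -224.28353098   52.9936076 ] [ 424.9196722  -273.93038899   49.91976269]
```

```bash
cat >> h.py <<'E'
def delta(pos,xyaw):
    """tool-frame delta (cm, rad) from measured pose to tool-down at pos, x axis yaw deg"""
    s=env.sense();p=np.array(s['tool_pos']);Rm=R.from_rotvec(s['tool_rot'])
    y=np.radians(xyaw);X=[np.cos(y),np.sin(y),0];Y=[np.sin(y),-np.cos(y),0]
    Rt=R.from_matrix(np.array([X,Y,[0,0,-1]]).T)
    d=Rm.inv().apply(np.array(pos)-p)/10;w=(Rm.inv()*Rt).as_rotvec()
    x=Rm.as_matrix()[:,0];print('t',round(s['time'],2),'pos',p.round(1),'yaw',np.degrees(np.arctan2(x[1],x[0])).round(1),'tilt',Rm.as_matrix()[:2,2].round(4),'F',np.array(s['wrist_force']).round(2),'g',round(s['gripper_width'],3),'j',np.array(s['joints']).round(2))
    print('d',d.round(3),'w',w.round(4))
E
python3 -c "
from h import *
delta([420,-270,240],20)
s=env.snapshot('wrist');cv2.imwrite('pics/w0.png',s['img']);T=np.array(s['T']);print(T.round(3).tolist(),s['intrinsics'])"
```

```text
t 1.1 pos [ 217.7 -585.8  231.3] yaw -69.6 tilt [-0.  0.] F [-0.07 -0.05  0.55] g 0.999 j [-1.39  0.53  1.43 -0.    1.18 -0.18]
d [-22.559 -29.964  -0.87 ] w [-0.      0.     -1.5641]
[[0.348, -0.892, -0.29, 291.848], [-0.938, -0.331, -0.108, -557.768], [0.001, 0.309, -0.951, 373.041], [0.0, 0.0, 0.0, 1.0]] [[380.9960026    0.         316.59149373]
 [  0.         380.9960026  238.04563461]
 [  0.           0.           1.        ]]
```

View pics/w0.png

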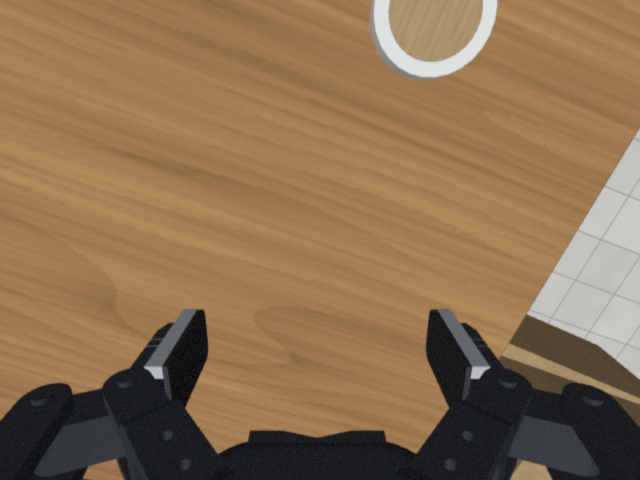

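Emit:
step_arm(
  deltas=[
    {"tx": -22.6,"ty": -30,"tz": -1,"wz": -1.56},
    {"tx": -22.6,"ty": -30,"tz": -1,"wz": -1.56},
    {"tx": -22.6,"ty": -30,"tz": -1,"wz": -1.56},
    {"tx": -22.6,"ty": -30,"tz": -1,"wz": -1.56},
    {"tx": -22.6,"ty": -30,"tz": -1,"wz": -1.56},
    {"tx": -22.6,"ty": -30,"tz": -1,"wz": -1.56},
    {"tx": -22.6,"ty": -30,"tz": -1,"wz": -1.56},
    {"tx": -22.6,"ty": -30,"tz": -1,"wz": -1.56},
  ],
)

```text
$.deltas[0]: bad value
```

```bash
python3 -c "
from h import *
delta([420,-270,240],20)
"
```

```text
t 1.15 pos [ 217.7 -585.8  231.3] yaw -69.6 tilt [0. 0.] F [-0.02  0.01  0.07] g 1.001 j [-1.39  0.53  1.43  0.    1.18 -0.18]
d [-22.558 -29.959  -0.869] w [-0.      0.     -1.5641]
```

Emit:
step_arm(
  deltas=[
    {"tx": -4,"ty": -5,"tz": -1,"wx": 0,"wy": 0,"wz": -0.2,"hand": 8.5},
  ],
)

```text
time: 1.25
tool_pos: [241.0, -547.9, 238.2]
tool_rot: [2.702, -1.595, 0.002]
wrist_force: [1.3, 0.2, 0.2]
gripper_width: 0.998
```

```bash
python3 -c "
from h import *
delta([420,-270,240],20)
"
```

```text
t 1.25 pos [ 241.  -547.9  238.2] yaw -61.1 tilt [-0.0007 -0.0041] F [1.3  0.18 0.19] g 0.998 j [-1.34  0.48  1.5  -0.    1.16 -0.27]
d [-15.683 -29.102  -0.303] w [ 4.4000e-03 -9.0000e-04 -1.4156e+00]
```

Emit:
step_arm(
  deltas=[
    {"tx": -15.7,"ty": -29,"tz": 0,"wx": 0,"wy": 0,"wz": -1.4,"hand": 8.5},
    {"tx": -15.7,"ty": -29,"tz": 0,"wx": 0,"wy": 0,"wz": -1.4,"hand": 8.5},
    {"tx": -15.7,"ty": -29,"tz": 0,"wx": 0,"wy": 0,"wz": -1.4,"hand": 8.5},
    {"tx": -15.7,"ty": -29,"tz": 0,"wx": 0,"wy": 0,"wz": -1.4,"hand": 8.5},
    {"tx": -15.7,"ty": -29,"tz": 0,"wx": 0,"wy": 0,"wz": -1.4,"hand": 8.5},
    {"tx": -15.7,"ty": -29,"tz": 0,"wx": 0,"wy": 0,"wz": -1.4,"hand": 8.5},
    {"tx": -15.7,"ty": -29,"tz": 0,"wx": 0,"wy": 0,"wz": -1.4,"hand": 8.5},
    {"tx": -15.7,"ty": -29,"tz": 0,"wx": 0,"wy": 0,"wz": -1.4,"hand": 8.5},
  ],
)

```text
time: 2.05
tool_pos: [422.1, -261.8, 239.2]
tool_rot: [-3.132, -0.23, -0.001]
wrist_force: [-0.4, -0.4, -0.4]
gripper_width: 0.992
```

```bash
python3 -c "
from h import *
delta([420,-270,240],20)
"
```

```text
t 2.05 pos [ 422.1 -261.8  239.2] yaw 8.4 tilt [0.0003 0.0013] F [-0.4  -0.36 -0.42] g 0.992 j [-0.78  0.35  1.74  0.    1.06 -0.93]
d [-0.33   0.779 -0.079] w [-0.0012 -0.0006 -0.2027]
```

Emit:
step_arm(
  deltas=[
    {"tx": 0,"ty": 0,"tz": 0,"wx": 0,"wy": 0,"wz": -0.15,"hand": 8.5},
    {"tx": 0,"ty": 0,"tz": 0,"wx": 0,"wy": 0,"wz": -0.2,"hand": 8.5},
    {"tx": 0,"ty": 0,"tz": 0,"wx": 0,"wy": 0,"wz": -0.2,"hand": 8.5},
  ],
)

```text
time: 2.35
tool_pos: [421.0, -265.5, 239.2]
tool_rot: [3.097, 0.524, 0.0]
wrist_force: [0.7, -1.1, 0.5]
gripper_width: 0.995
```

```bash
python3 -c "
from h import *
delta([420,-270,240],20)
s=env.snapshot('wrist');cv2.imwrite('pics/w1.png',s['img']);import pickle;pickle.dump(s,open('w1.pkl','wb'))
w=cloud(s)
m=(w[...,2]>125)&(w[...,2]<142)&(abs(w[...,0]-420)<40)&(abs(w[...,1]+270)<40)
print(m.sum(),np.nanmedian(w[m],0),np.nanmin(w[m],0),np.nanmax(w[m],0)); v,u=np.where(m);print(u.mean(),v.mean(),u.min(),u.max(),v.min(),v.max())
"
```

```text
t 2.35 pos [ 421.  -265.5  239.2] yaw 19.2 tilt [ 0.0003 -0.0003] F [ 0.74 -1.06  0.49] g 0.995 j [-0.79  0.35  1.74  0.    1.06 -1.12]
d [-0.238  0.392 -0.08 ] w [ 0.0004 -0.0002 -0.0139]
585 [ 420.61202029 -268.79791342  134.9501249 ] [ 412.37077492 -279.20791309  125.00467342] [ 429.77811298 -261.29690136  137.5463783 ]
314.5692307692308 241.64102564102564 302 327 228 255
```

View pics/w1.png

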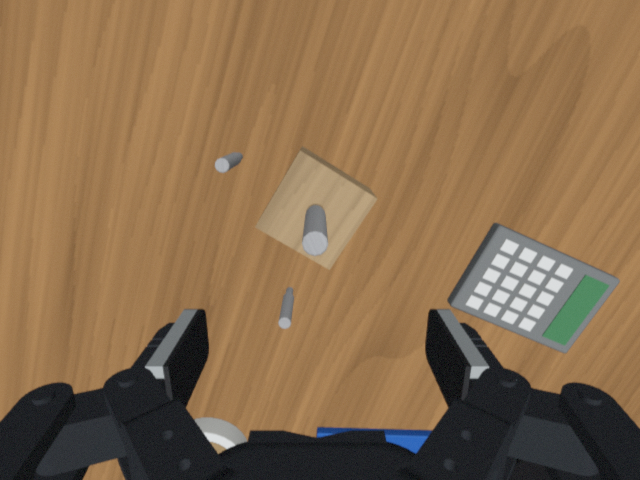

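The picture shows the thick bar, top disc at (315,243), standing in the wooden block. The thin bars are at (225,163) and (286,320). That confirms the choice. Next I'll work out the bar's exact position.

```bash
cat >> h.py <<'E'
def atz(s,u,v,z):
    a=px2w(s,u,v,1.);T=np.array(s['T'])[:3,3];d=a-T
    return T+d*(z-T[2])/d[2]
E
python3 -c "
from h import *
import pickle
s=pickle.load(open('w1.pkl','rb'))
c=cv2.resize(s['img'][130:290,210:400],(760,640)[:2],interpolation=cv2.INTER_CUBIC)[:600];cv2.imwrite('pics/w1c.png',c)
print(atz(s,314.6,243,136))
delta([420.5,-269.5,73],20)
"
```

```text
[ 420.80026755 -269.29487181  136.        ]
t 2.4 pos [ 420.9 -265.6  239.1] yaw 19.1 tilt [ 0.0002 -0.0002] F [-0.2  -1.66 -0.45] g 0.994 j [-0.79  0.35  1.74  0.    1.06 -1.12]
d [-0.164  0.354 16.615] w [ 0.0003 -0.0001 -0.015 ]
```

View pics/w1c.png

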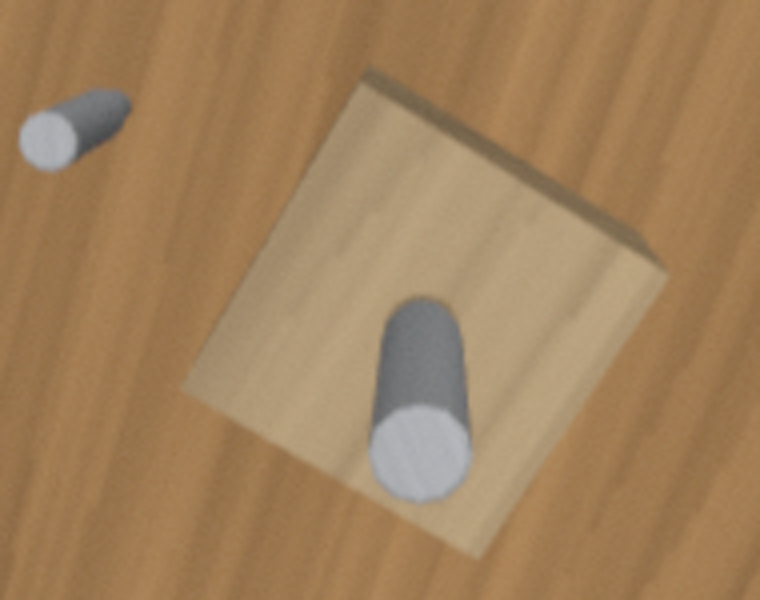

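Emit:
step_arm(
  deltas=[
    {"tx": -0.14,"ty": 0.35,"tz": 2,"wx": 0,"wy": 0,"wz": 0,"hand": 8.5},
    {"tx": -0.14,"ty": 0.35,"tz": 6,"wx": 0,"wy": 0,"wz": 0,"hand": 8.5},
    {"tx": -0.14,"ty": 0.35,"tz": 10,"wx": 0,"wy": 0,"wz": 0,"hand": 8.5},
    {"tx": -0.14,"ty": 0.35,"tz": 14,"wx": 0,"wy": 0,"wz": 0,"hand": 8.5},
    {"tx": -0.14,"ty": 0.35,"tz": 16.6,"wx": 0,"wy": 0,"wz": 0,"hand": 8.5},
    {"tx": -0.14,"ty": 0.35,"tz": 16.6,"wx": 0,"wy": 0,"wz": 0,"hand": 4},
    {"tx": -0.14,"ty": 0.35,"tz": 16.6,"wx": 0,"wy": 0,"wz": 0,"hand": 4},
  ],
)

```text
time: 3.1
tool_pos: [420.7, -269.7, 73.1]
tool_rot: [-3.097, -0.522, 0.0]
wrist_force: [0.9, -0.8, 0.6]
gripper_width: 0.689
```

```bash
python3 -c "
from h import *
s=env.snapshot('wrist');cv2.imwrite('pics/w2.png',s['img'])
delta([420.5,-269.5,73],20)
print(w2px(s,[420.8,-269,136]))
"
```

```text
t 3.15 pos [ 421.2 -270.2   74. ] yaw 19.2 tilt [ 0.0013 -0.0013] F [-0.31  0.87 -1.1 ] g 0.598 j [-0.79  0.62  1.87  0.    0.64 -1.13]
d [-0.049 -0.086  0.097] w [ 0.0017 -0.0008 -0.0147]
[318.28193659 432.95080378]
```

View pics/w2.png

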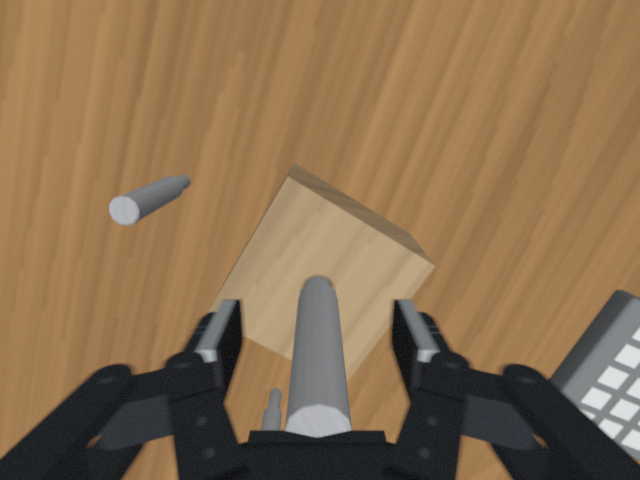

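The bar stands centred between the open pads. Now I'll close.

Emit:
step_arm(
  deltas=[
    {"tx": 0,"ty": 0,"tz": 0,"wx": 0,"wy": 0,"wz": 0,"hand": 1.0},
    {"tx": 0,"ty": 0,"tz": 0,"wx": 0,"wy": 0,"wz": 0,"hand": 1.0},
    {"tx": 0,"ty": 0,"tz": 0,"wx": 0,"wy": 0,"wz": 0,"hand": 1.0},
    {"tx": 0,"ty": 0,"tz": 0,"wx": 0,"wy": 0,"wz": 0,"hand": 1.0},
    {"tx": 0,"ty": 0,"tz": 0,"wx": 0,"wy": 0,"wz": 0,"hand": 1.0},
  ],
  newtons=80,
)

```text
time: 3.65
tool_pos: [421.3, -270.2, 74.6]
tool_rot: [3.095, 0.524, 0.003]
wrist_force: [-1.0, 0.4, 6.5]
gripper_width: 0.188
```

```bash
python3 -c "
from h import *
delta([420.5,-269.5,73],20)
"
```

```text
t 3.65 pos [ 421.3 -270.2   74.6] yaw 19.2 tilt [ 0.0021 -0.0024] F [-0.99  0.4   6.45] g 0.188 j [-0.79  0.62  1.87 -0.    0.64 -1.13]
d [-0.051 -0.089  0.163] w [ 0.003  -0.0012 -0.0139]
```

Emit:
step_arm(
  deltas=[
    {"tx": 0,"ty": 0,"tz": -2,"wx": 0,"wy": 0,"wz": 0,"hand": 1.0},
    {"tx": 0,"ty": 0,"tz": -5,"wx": 0,"wy": 0,"wz": 0,"hand": 1.0},
    {"tx": 0,"ty": 0,"tz": -9,"wx": 0,"wy": 0,"wz": 0,"hand": 1.0},
    {"tx": 0,"ty": 0,"tz": -13,"wx": 0,"wy": 0,"wz": 0,"hand": 1.0},
    {"tx": 0,"ty": 0,"tz": -18,"wx": 0,"wy": 0,"wz": -0.1,"hand": 1.0},
    {"tx": 0,"ty": 0,"tz": -18.5,"wx": 0,"wy": 0,"wz": -0.2,"hand": 1.0},
  ],
)

```text
time: 4.25
tool_pos: [423.2, -271.7, 264.6]
tool_rot: [3.016, 0.834, 0.011]
wrist_force: [0.8, -0.6, -1.7]
gripper_width: 0.191
```

```bash
python3 -c "
from h import *
delta([500,80,258],140)
"
```

```text
t 4.25 pos [ 423.2 -271.7  264.6] yaw 30.9 tilt [ 0.0098 -0.0098] F [ 0.83 -0.65 -1.68] g 0.191 j [-0.79  0.32  1.7   0.    1.11 -1.33]
d [ 24.649 -26.246   0.39 ] w [ 0.0123  0.0105 -1.9041]
```

Emit:
step_arm(
  deltas=[
    {"tx": 24.6,"ty": -26.2,"tz": 0,"wx": 0,"wy": 0,"wz": -1.9,"hand": 1.0},
    {"tx": 24.6,"ty": -26.2,"tz": 0,"wx": 0,"wy": 0,"wz": -1.9,"hand": 1.0},
    {"tx": 24.6,"ty": -26.2,"tz": 0,"wx": 0,"wy": 0,"wz": -1.9,"hand": 1.0},
    {"tx": 24.6,"ty": -26.2,"tz": 0,"wx": 0,"wy": 0,"wz": -1.9,"hand": 1.0},
    {"tx": 24.6,"ty": -26.2,"tz": 0,"wx": 0,"wy": 0,"wz": -1.9,"hand": 1.0},
    {"tx": 24.6,"ty": -26.2,"tz": 0,"wx": 0,"wy": 0,"wz": -1.9,"hand": 1.0},
    {"tx": 24.6,"ty": -26.2,"tz": 0,"wx": 0,"wy": 0,"wz": -1.9,"hand": 1.0},
    {"tx": 24.6,"ty": -26.2,"tz": 0,"wx": 0,"wy": 0,"wz": -1.9,"hand": 1.0},
  ],
)

```text
time: 5.05
tool_pos: [498.4, 86.4, 258.5]
tool_rot: [-2.017, -2.407, -0.004]
wrist_force: [-0.2, -0.8, -1.9]
gripper_width: 0.19
```

```bash
python3 -c "
from h import *
delta([500,80,258],140)
"
```

```text
t 5.05 pos [498.4  86.4 258.5] yaw 100.1 tilt [0.001  0.0021] F [-0.24 -0.75 -1.87] g 0.19 j [-0.05  0.33  1.69  0.    1.11 -1.8 ]
d [-0.66   0.041  0.044] w [ 0.002  -0.0013 -0.6969]
```

Emit:
step_arm(
  deltas=[
    {"tx": 0,"ty": 0,"tz": 0,"wx": 0,"wy": 0,"wz": -0.7,"hand": 1.0},
    {"tx": 0,"ty": 0,"tz": 0,"wx": 0,"wy": 0,"wz": -0.7,"hand": 1.0},
    {"tx": 0,"ty": 0,"tz": 0,"wx": 0,"wy": 0,"wz": -0.7,"hand": 1.0},
    {"tx": 0,"ty": 0,"tz": 0,"wx": 0,"wy": 0,"wz": -0.7,"hand": 1.0},
    {"tx": 0,"ty": 0,"tz": 0,"wx": 0,"wy": 0,"wz": -0.7,"hand": 1.0},
    {"tx": 0,"ty": 0,"tz": 0,"wx": 0,"wy": 0,"wz": -0.7,"hand": 1.0},
  ],
)

```text
time: 5.65
tool_pos: [498.0, 81.5, 258.2]
tool_rot: [-1.087, -2.947, 0.0]
wrist_force: [-0.2, 0.1, -1.9]
gripper_width: 0.189
```

```bash
python3 -c "
from h import *
import pickle
delta([500,80,258],140)
s=env.snapshot('wrist');cv2.imwrite('pics/w3.png',s['img']);pickle.dump(s,open('w3.pkl','wb'))
for p in [(542,134,172),(510.4,92,172),(490,140,172)]: print(w2px(s,p))
t=env.snapshot('top');cv2.imwrite('pics/t3.png',cv2.resize(t['img'][150:300,170:370],(800,600),interpolation=cv2.INTER_CUBIC));pickle.dump(t,open('t3.pkl','wb'))
"
```

```text
t 5.65 pos [498.   81.5 258.2] yaw 139.5 tilt [-0.0002  0.    ] F [-0.19  0.08 -1.86] g 0.189 j [-0.06  0.33  1.7   0.    1.11 -2.49]
d [-0.25   0.011  0.022] w [-0.0001 -0.0002 -0.0086]
[317.09364893 339.44077696]
[312.07498349 268.94422726]
[382.40721291 301.30030604]
```

View pics/w3.png

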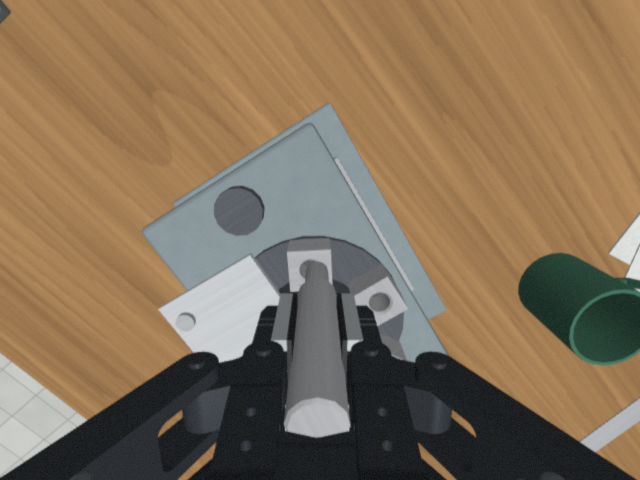

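```bash
python3 -c "
from h import *
import pickle
s=pickle.load(open('w3.pkl','rb'))
cv2.imwrite('pics/w3c.png',cv2.resize(s['img'][225:325,260:420],(800,500),interpolation=cv2.INTER_CUBIC))
print(w2px(s,[498.6,82.3,209]))
"
```

```text
[316.09402441 269.6528384 ]
```

View pics/w3c.png

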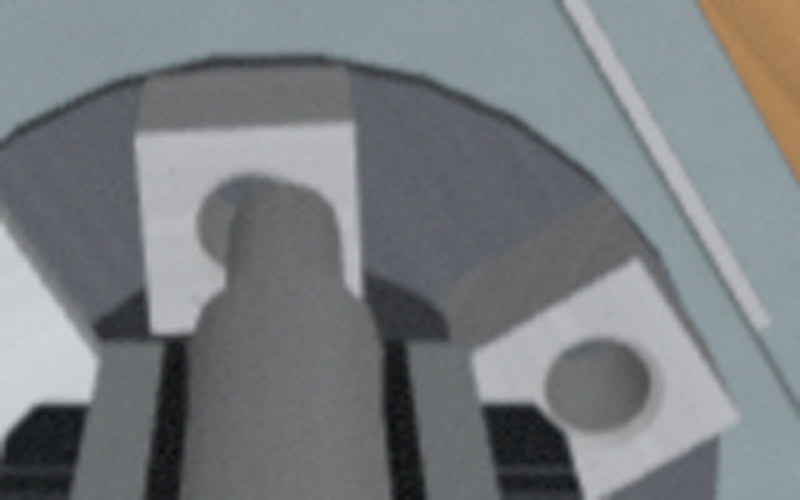

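```bash
python3 -c "
from h import *
import pickle
s=pickle.load(open('w3.pkl','rb'));print(np.array(s['T'])[:3,3])
C=atz(s,309.6,270.2,172);B=atz(s,380.2,301.8,172);print(C,B,np.hypot(*(C-B)[:2]))
# lug squares corners
for p in [(135,130),(357,122),(640,258),(740,415)]: print(atz(s,260+p[0]/5-.4,225+p[1]/5-.4,172))
# axis from C,B with r=52: 
m=(B+C)[:2]/2;d=(C-B)[:2];n=np.array([-d[1],d[0]])/np.hypot(*d);L=np.sqrt(52**2-(d@d)/4)
for k in(1,-1):print(m+k*n*L)
"
```

```text
[446.23339132  21.59098649 399.95298534]
[512.19018065  91.6249686  172.        ] [491.34177417 139.3400378  172.        ] 52.07095046125603
[514.49668968  71.92381304 172.        ]
[492.33248138  89.43822001 172.        ]
[476.37939619 127.76664069 172.        ]
[480.04133935 154.66753286 172.        ]
[543.01334926 133.50494325]
[460.51860557  97.46006314]
```

View pics/t3.png

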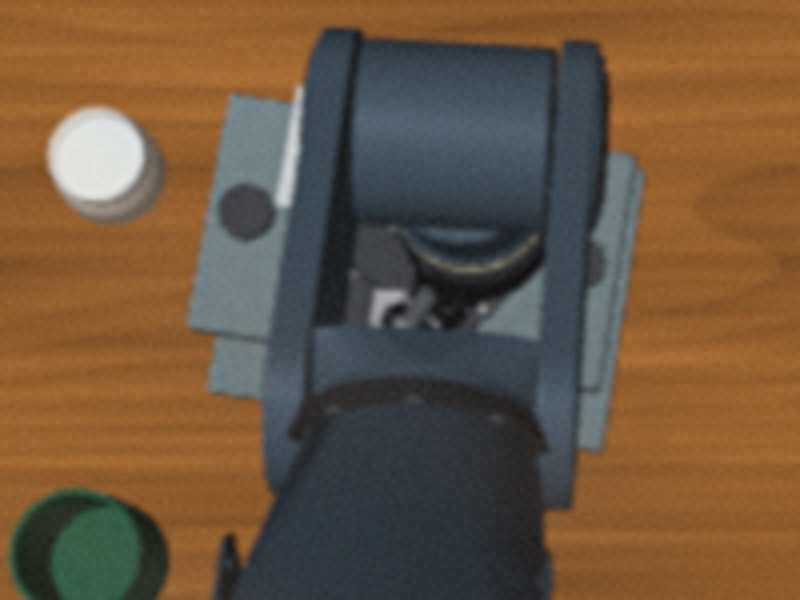

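```bash
python3 -c "
from h import *
delta([511.3,91.7,227],143)
"
```

```text
t 5.75 pos [498.3  81.5 258.2] yaw 139.4 tilt [-0.      0.0001] F [ 0.35 -0.31 -2.25] g 0.192 j [-0.06  0.33  1.7   0.    1.11 -2.49]
d [-0.328  1.622  3.118] w [ 0.     -0.0001 -0.063 ]
```

Emit:
step_arm(
  deltas=[
    {"tx": -0.33,"ty": 1.62,"tz": 1,"wx": 0,"wy": 0,"wz": -0.06,"hand": 1.0},
    {"tx": -0.33,"ty": 1.62,"tz": 3.1,"wx": 0,"wy": 0,"wz": -0.06,"hand": 1.0},
    {"tx": -0.33,"ty": 1.62,"tz": 3.1,"wx": 0,"wy": 0,"wz": -0.06,"hand": 1.0},
    {"tx": -0.33,"ty": 1.62,"tz": 3.1,"wx": 0,"wy": 0,"wz": -0.06,"hand": 1.0},
  ],
)

```text
time: 6.15
tool_pos: [511.1, 91.6, 226.9]
tool_rot: [-0.999, -2.977, 0.001]
wrist_force: [0.5, 0.7, -1.6]
gripper_width: 0.193
```

```bash
python3 -c "
from h import *
import pickle
delta([511.3,91.7,197],143)
s=env.snapshot('wrist');pickle.dump(s,open('w4.pkl','wb'))
cv2.imwrite('pics/w4.png',cv2.resize(s['img'][205:325,240:400],(800,600),interpolation=cv2.INTER_CUBIC))
p=np.array(env.sense()['tool_pos']);print(w2px(s,p-[0,0,48.6]),w2px(s,p-[0,0,44.6]),w2px(s,[511.3,91.7,172]))
"
```

```text
t 6.15 pos [511.1  91.6 226.9] yaw 142.9 tilt [-0.0015  0.    ] F [ 0.5   0.72 -1.58] g 0.193 j [-0.04  0.39  1.7  -0.    1.05 -2.53]
d [-0.009  0.021  2.992] w [-0.0009 -0.0012 -0.0018]
[315.04079517 269.46545097] [315.01550086 272.39752082] [315.79918811 264.45280955]
```

View pics/w4.png

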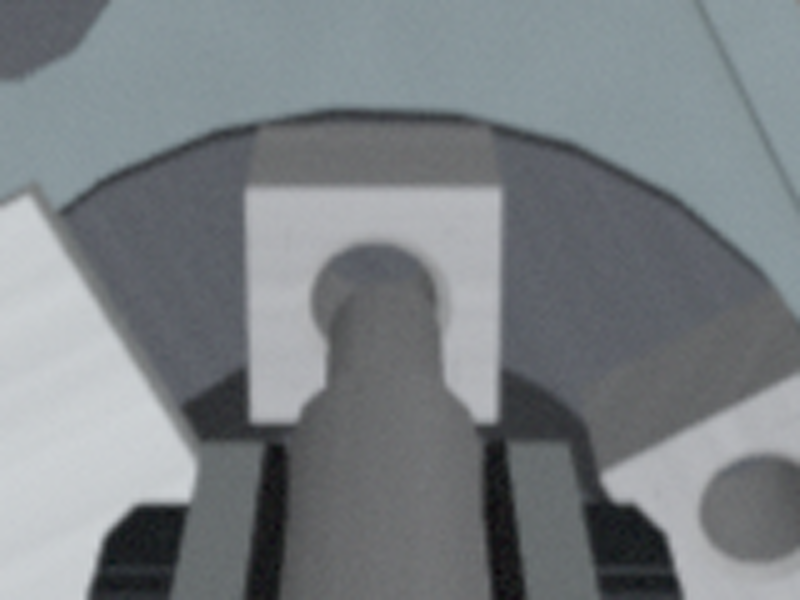

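Hole mouth centre is at crop (374,303). The pin tip sits about 1 mm too far right (crop 386), so I'll correct that and descend.

Emit:
step_arm(
  deltas=[
    {"tx": -0.1,"ty": 0.06,"tz": 0,"wx": 0,"wy": 0,"wz": 0,"hand": 1.0},
    {"tx": -0.1,"ty": 0.06,"tz": 0.5,"wx": 0,"wy": 0,"wz": 0,"hand": 1.0},
    {"tx": -0.1,"ty": 0.06,"tz": 0.8,"wx": 0,"wy": 0,"wz": 0,"hand": 1.0},
    {"tx": -0.1,"ty": 0.06,"tz": 1.1,"wx": 0,"wy": 0,"wz": 0,"hand": 1.0},
  ],
)

```text
time: 6.6
tool_pos: [512.7, 91.4, 215.9]
tool_rot: [-0.998, -2.979, 0.0]
wrist_force: [0.3, 0.2, -2.3]
gripper_width: 0.193
```

```bash
python3 -c "
from h import *
delta([511.3,91.7,197],143)
"
```

```text
t 6.6 pos [512.7  91.4 215.9] yaw 142.9 tilt [-0.0001  0.    ] F [ 0.28  0.22 -2.28] g 0.193 j [-0.04  0.41  1.71 -0.    1.02 -2.53]
d [ 0.128 -0.065  1.886] w [-0.     -0.0001 -0.001 ]
```

Emit:
step_arm(
  deltas=[
    {"tx": 0,"ty": 0,"tz": 0.6,"wx": 0,"wy": 0,"wz": 0,"hand": 1.0},
    {"tx": 0,"ty": 0,"tz": 1.2,"wx": 0,"wy": 0,"wz": 0,"hand": 1.0},
    {"tx": 0,"ty": 0,"tz": 1.7,"wx": 0,"wy": 0,"wz": 0,"hand": 1.0},
    {"tx": 0,"ty": 0,"tz": 1.7,"wx": 0,"wy": 0,"wz": 0,"hand": 1.0},
  ],
)

```text
time: 7.0
tool_pos: [512.1, 91.5, 198.0]
tool_rot: [-0.997, -2.977, 0.001]
wrist_force: [-0.4, 0.5, -2.2]
gripper_width: 0.191
```

```bash
cat >> h.py <<'E'
AX=np.array([542.6,133.7])
def arc(a0,a1,n,r=52,yoff=90,z=None,yaw=True):
    """rows along arc from angle a0 to a1 deg (decreasing=clockwise), tool deltas from measured pose at a0"""
    s=env.sense();Rm=R.from_rotvec(s['tool_rot']);P=lambda a:AX+r*np.array([np.cos(np.radians(a)),np.sin(np.radians(a))])
    for k in range(1,n+1):
        a=a0+(a1-a0)*k/n;d=np.r_[P(a)-P(a0),0];t=Rm.inv().apply(d)/10
        print('a',round(a,1),'t',t.round(2),'wz',round(np.radians(a0-a),3))
def pol():
    s=env.sense();d=np.array(s['tool_pos'])[:2]-AX;a=np.arctan2(d[1],d[0]);t=np.array([np.sin(a),-np.cos(a)]);F=np.array(s['wrist_force'])
    print('r',np.hypot(*d).round(2),'ang',(np.degrees(a)%360).round(2),'Ftan(cw push)',(-F[:2]@t).round(2),'Frad',(F[:2]@(d/np.hypot(*d))).round(2),'Fz',F[2].round(2))
E
python3 -c "
from h import *
delta([511.3,91.7,197],143);pol()
arc(233.5,233.5-56,8)
"
```

```text
t 7.0 pos [512.1  91.5 198. ] yaw 143.0 tilt [-0.0023  0.0001] F [-0.4   0.54 -2.23] g 0.191 j [-0.04  0.43  1.73 -0.    0.98 -2.53]
d [ 0.077 -0.034  0.097] w [-0.0013 -0.0018 -0.0008]
r 52.05 ang 234.16 Ftan(cw push) -0.64 Frad -0.21 Fz -2.23
a 226.5 t [0.63 0.03 0.  ] wz 0.122
a 219.5 t [1.26 0.14 0.  ] wz 0.244
a 212.5 t [1.87 0.33 0.  ] wz 0.367
a 205.5 t [2.45 0.59 0.  ] wz 0.489
a 198.5 t [2.99 0.91 0.  ] wz 0.611
a 191.5 t [3.49 1.3  0.  ] wz 0.733
a 184.5 t [3.94 1.75 0.  ] wz 0.855
a 177.5 t [4.33 2.25 0.01] wz 0.977
```

Emit:
step_arm(
  deltas=[
    {"tx": 0.63,"ty": 0.03,"tz": 0,"wx": 0,"wy": 0,"wz": 0.122,"hand": 1.0},
    {"tx": 1.26,"ty": 0.14,"tz": 0,"wx": 0,"wy": 0,"wz": 0.244,"hand": 1.0},
    {"tx": 1.87,"ty": 0.33,"tz": 0,"wx": 0,"wy": 0,"wz": 0.367,"hand": 1.0},
    {"tx": 2.45,"ty": 0.59,"tz": 0,"wx": 0,"wy": 0,"wz": 0.489,"hand": 1.0},
  ],
)

```text
time: 7.4
tool_pos: [498.2, 109.3, 199.2]
tool_rot: [1.692, 2.641, -0.003]
wrist_force: [2.3, -5.0, -3.5]
gripper_width: 0.189
```

```bash
python3 -c "
from h import *
delta([511.3,91.7,197],143);pol()
arc(206.2,206.2-56,8)
"
```

```text
t 7.4 pos [498.2 109.3 199.2] yaw 114.7 tilt [ 0.003  -0.0038] F [ 2.26 -5.01 -3.53] g 0.189 j [-0.    0.42  1.75 -0.    0.97 -2.  ]
d [-2.146  0.455  0.227] w [-1.000e-04  4.900e-03 -4.937e-01]
r 50.67 ang 208.79 Ftan(cw push) 5.48 Frad 0.43 Fz -3.53
a 199.2 t [ 0.63  0.02 -0.  ] wz 0.122
a 192.2 t [ 1.26  0.12 -0.01] wz 0.244
a 185.2 t [ 1.87  0.3  -0.01] wz 0.367
a 178.2 t [ 2.46  0.55 -0.01] wz 0.489
a 171.2 t [ 3.01  0.86 -0.01] wz 0.611
a 164.2 t [ 3.51  1.24 -0.02] wz 0.733
a 157.2 t [ 3.97  1.69 -0.02] wz 0.855
a 150.2 t [ 4.37  2.18 -0.02] wz 0.977
```

Emit:
step_arm(
  deltas=[
    {"tx": 0.63,"ty": 0.02,"tz": 0,"wx": 0,"wy": 0,"wz": 0.122,"hand": 1.0},
    {"tx": 1.26,"ty": 0.12,"tz": 0,"wx": 0,"wy": 0,"wz": 0.244,"hand": 1.0},
    {"tx": 1.87,"ty": 0.3,"tz": 0,"wx": 0,"wy": 0,"wz": 0.367,"hand": 1.0},
    {"tx": 2.46,"ty": 0.55,"tz": 0,"wx": 0,"wy": 0,"wz": 0.489,"hand": 1.0},
    {"tx": 3.01,"ty": 0.86,"tz": 0,"wx": 0,"wy": 0,"wz": 0.611,"hand": 1.0},
    {"tx": 3.51,"ty": 1.24,"tz": 0,"wx": 0,"wy": 0,"wz": 0.733,"hand": 1.0},
    {"tx": 3.97,"ty": 1.69,"tz": 0,"wx": 0,"wy": 0,"wz": 0.855,"hand": 1.0},
    {"tx": 4.37,"ty": 2.18,"tz": 0,"wx": 0,"wy": 0,"wz": 0.977,"hand": 1.0},
  ],
)

```text
time: 8.2
tool_pos: [498.1, 157.9, 199.1]
tool_rot: [2.734, 1.539, -0.004]
wrist_force: [-0.9, -6.1, 0.6]
gripper_width: 0.19
```

```bash
python3 -c "
from h import *
delta([511.3,91.7,197],143);pol()
arc(150.2,102.2,7)
"
```

```text
t 8.2 pos [498.1 157.9 199.1] yaw 58.8 tilt [-0.0007 -0.0046] F [-0.89 -6.08  0.59] g 0.19 j [ 0.1   0.44  1.72 -0.01  0.99 -0.93]
d [-4.978  4.563  0.239] w [-0.0017  0.0048 -1.4704]
r 50.66 ang 151.42 Ftan(cw push) 5.76 Frad -2.13 Fz 0.59
a 143.3 t [ 0.62  0.02 -0.  ] wz 0.12
a 136.5 t [ 1.24  0.12 -0.01] wz 0.239
a 129.6 t [ 1.83  0.29 -0.01] wz 0.359
a 122.8 t [ 2.41  0.52 -0.01] wz 0.479
a 115.9 t [ 2.95  0.83 -0.01] wz 0.598
a 109.1 t [ 3.45  1.2  -0.01] wz 0.718
a 102.2 t [ 3.91  1.62 -0.01] wz 0.838
```

Emit:
step_arm(
  deltas=[
    {"tx": 0.62,"ty": 0.04,"tz": 0,"wx": 0,"wy": 0,"wz": 0.12,"hand": 1.0},
    {"tx": 1.24,"ty": 0.15,"tz": 0,"wx": 0,"wy": 0,"wz": 0.239,"hand": 1.0},
    {"tx": 1.83,"ty": 0.33,"tz": 0,"wx": 0,"wy": 0,"wz": 0.359,"hand": 1.0},
    {"tx": 2.41,"ty": 0.57,"tz": 0,"wx": 0,"wy": 0,"wz": 0.479,"hand": 1.0},
    {"tx": 2.95,"ty": 0.88,"tz": 0,"wx": 0,"wy": 0,"wz": 0.598,"hand": 1.0},
    {"tx": 3.45,"ty": 1.25,"tz": 0,"wx": 0,"wy": 0,"wz": 0.718,"hand": 1.0},
  ],
)

```text
time: 8.8
tool_pos: [524.0, 181.7, 198.6]
tool_rot: [3.103, 0.48, -0.011]
wrist_force: [-4.3, -2.7, 1.4]
gripper_width: 0.194
```

```bash
python3 -c "
from h import *
delta([511.3,91.7,197],143);pol()
"
```

```text
t 8.8 pos [524.  181.7 198.6] yaw 17.6 tilt [-0.0069 -0.0031] F [-4.27 -2.74  1.38] g 0.194 j [ 0.13  0.48  1.64 -0.    1.03 -0.17]
d [-3.931  8.199  0.198] w [-0.0078  0.0052 -2.1889]
r 51.51 ang 111.15 Ftan(cw push) 4.97 Frad -1.01 Fz 1.38
```

```bash
python3 -c "
from h import *
arc(109.1,98,3)
"
```

```text
a 105.4 t [ 0.34  0.   -0.  ] wz 0.065
a 101.7 t [ 0.67  0.03 -0.01] wz 0.129
a 98.0 t [ 1.    0.07 -0.01] wz 0.194
```

Emit:
step_arm(
  deltas=[
    {"tx": 0.34,"ty": 0.01,"tz": 0,"wx": 0,"wy": 0,"wz": 0.065,"hand": 1.0},
    {"tx": 0.67,"ty": 0.04,"tz": 0,"wx": 0,"wy": 0,"wz": 0.129,"hand": 1.0},
  ],
)

```text
time: 9.0
tool_pos: [530.3, 183.8, 198.5]
tool_rot: [3.128, 0.282, -0.012]
wrist_force: [-5.1, -1.8, 1.2]
gripper_width: 0.185
```

```bash
python3 -c "
from h import *
delta([511.3,91.7,197],143);pol()
"
```

```text
t 9.0 pos [530.3 183.8 198.5] yaw 10.3 tilt [-0.0073 -0.002 ] F [-5.11 -1.81  1.18] g 0.185 j [ 0.14  0.49  1.62 -0.    1.04 -0.04]
d [-3.518  8.724  0.181] w [-0.0084  0.0047 -2.316 ]
r 51.61 ang 103.76 Ftan(cw push) 5.39 Frad -0.55 Fz 1.18
```

Emit:
step_arm(
  deltas=[
    {"tx": 0.15,"ty": 0.02,"tz": 0,"wx": 0,"wy": 0,"wz": 0.03,"hand": 1.0},
    {"tx": 0.28,"ty": 0.03,"tz": 0,"wx": 0,"wy": 0,"wz": 0.06,"hand": 1.0},
  ],
)

```text
time: 9.2
tool_pos: [533.9, 184.6, 198.5]
tool_rot: [3.135, 0.19, -0.008]
wrist_force: [-4.9, -0.2, -1.3]
gripper_width: 0.191
```

```bash
python3 -c "
from h import *
delta([511.3,91.7,197],143);pol()
s=env.snapshot('scene');cv2.imwrite('pics/s5.png',cv2.resize(s['img'][130:310,270:510],(800,600),interpolation=cv2.INTER_CUBIC))
"
```

```text
t 9.2 pos [533.9 184.6 198.5] yaw 6.9 tilt [-0.0049 -0.0007] F [-4.93 -0.2  -1.27] g 0.191 j [ 0.14  0.49  1.62 -0.    1.04  0.01]
d [-3.364  8.945  0.168] w [-0.0059  0.0025 -2.3749]
r 51.6 ang 99.69 Ftan(cw push) 4.89 Frad 0.63 Fz -1.27
```

View pics/s5.png

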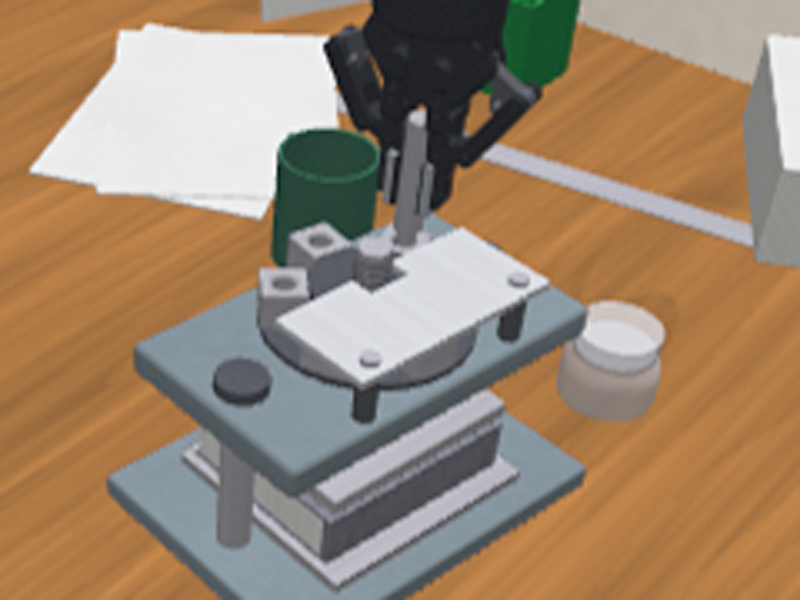

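Emit:
step_arm(
  deltas=[
    {"tx": -0.1,"ty": 0,"tz": 0,"wx": 0,"wy": 0,"wz": 0,"hand": 1.0},
    {"tx": -0.12,"ty": 0,"tz": -0.5,"wx": 0,"wy": 0,"wz": 0,"hand": 1.0},
    {"tx": -0.12,"ty": 0,"tz": -1.5,"wx": 0,"wy": 0,"wz": 0,"hand": 1.0},
    {"tx": -0.12,"ty": 0,"tz": -3,"wx": 0,"wy": 0,"wz": 0,"hand": 1.0},
    {"tx": -0.12,"ty": 0,"tz": -5,"wx": 0,"wy": 0,"wz": 0,"hand": 1.0},
    {"tx": -0.12,"ty": 0,"tz": -6,"wx": 0,"wy": 0,"wz": -0.05,"hand": 1.0},
  ],
)

```text
time: 9.85
tool_pos: [538.1, 185.1, 262.6]
tool_rot: [-3.129, -0.272, -0.015]
wrist_force: [0.2, 0.5, -1.3]
gripper_width: 0.188
```

```bash
python3 -c "
from h import *
delta([478,148,258],70);delta([492,90,258],131)
"
```

```text
t 9.85 pos [538.1 185.1 262.6] yaw 9.9 tilt [0.0095 0.0015] F [ 0.24  0.46 -1.34] g 0.188 j [ 0.13  0.41  1.55  0.    1.17 -0.04]
d [-6.566  2.622  0.399] w [ 0.0052 -0.0087 -1.0483]
t 9.85 pos [538.1 185.1 262.6] yaw 9.9 tilt [0.0095 0.0015] F [ 0.24  0.46 -1.34] g 0.188 j [ 0.13  0.41  1.55  0.    1.17 -0.04]
d [-6.187  8.577  0.404] w [ 0.0103 -0.0056 -2.113 ]
```

Emit:
step_arm(
  deltas=[
    {"tx": -3.5,"ty": 1.2,"tz": 0.2,"wx": 0,"wy": 0,"wz": -0.15,"hand": 1.0},
    {"tx": -6.5,"ty": 2.6,"tz": 0.3,"wx": 0,"wy": 0,"wz": -0.3,"hand": 1.0},
    {"tx": -6.5,"ty": 6,"tz": 0.4,"wx": 0,"wy": 0,"wz": -0.45,"hand": 1.0},
    {"tx": -6.2,"ty": 8.5,"tz": 0.4,"wx": 0,"wy": 0,"wz": -2.11,"hand": 1.0},
    {"tx": -6.2,"ty": 8.5,"tz": 0.4,"wx": 0,"wy": 0,"wz": -2.11,"hand": 1.0},
    {"tx": -6.2,"ty": 8.5,"tz": 0.4,"wx": 0,"wy": 0,"wz": -2.11,"hand": 1.0},
    {"tx": -6.2,"ty": 8.5,"tz": 0.4,"wx": 0,"wy": 0,"wz": -2.11,"hand": 1.0},
    {"tx": -6.2,"ty": 8.5,"tz": 0.4,"wx": 0,"wy": 0,"wz": -2.11,"hand": 1.0},
  ],
)

```text
time: 10.65
tool_pos: [490.9, 90.0, 257.0]
tool_rot: [2.421, 1.994, 0.009]
wrist_force: [0.0, -0.1, -1.5]
gripper_width: 0.192
```

```bash
python3 -c "
from h import *
delta([492,90,258],131)
"
```

```text
t 10.65 pos [490.9  90.  257. ] yaw 78.9 tilt [ 0.0072 -0.0001] F [ 0.   -0.07 -1.49] g 0.192 j [-0.04  0.32  1.72  0.    1.1  -1.42]
d [ 0.017  0.109 -0.104] w [ 0.0072  0.002  -0.9085]
```

Emit:
step_arm(
  deltas=[
    {"tx": 0,"ty": 0,"tz": 0,"wx": 0,"wy": 0,"wz": -0.9,"hand": 1.0},
    {"tx": 0,"ty": 0,"tz": 0,"wx": 0,"wy": 0,"wz": -0.9,"hand": 1.0},
    {"tx": 0,"ty": 0,"tz": 0,"wx": 0,"wy": 0,"wz": -0.9,"hand": 1.0},
    {"tx": 0,"ty": 0,"tz": 0,"wx": 0,"wy": 0,"wz": -0.9,"hand": 1.0},
    {"tx": 0,"ty": 0,"tz": 0,"wx": 0,"wy": 0,"wz": -0.9,"hand": 1.0},
    {"tx": 0,"ty": 0,"tz": 0,"wx": 0,"wy": 0,"wz": -0.9,"hand": 1.0},
    {"tx": 0,"ty": 0,"tz": 0,"wx": 0,"wy": 0,"wz": -0.9,"hand": 1.0},
  ],
)

```text
time: 11.35
tool_pos: [490.6, 90.2, 256.8]
tool_rot: [1.321, 2.844, 0.004]
wrist_force: [0.2, -0.4, -2.0]
gripper_width: 0.189
```

```bash
python3 -c "
from h import *
import pickle
delta([503.4,99.6,227],131)
s=env.snapshot('wrist');cv2.imwrite('pics/w6.png',s['img']);pickle.dump(s,open('w6.pkl','wb'))
cv2.imwrite('pics/w6.png',cv2.resize(s['img'][205:325,240:400],(800,600),interpolation=cv2.INTER_CUBIC))
p=np.array(env.sense()['tool_pos']);print(w2px(s,p-[0,0,48.6]))
"
```

```text
t 11.35 pos [490.6  90.2 256.8] yaw 130.2 tilt [ 0.0063 -0.    ] F [ 0.18 -0.4  -1.99] g 0.189 j [-0.04  0.32  1.72  0.    1.1  -2.31]
d [-0.101  1.571  2.983] w [ 0.0048  0.0042 -0.0146]
[316.80721912 267.54776437]
```

View pics/w6.png

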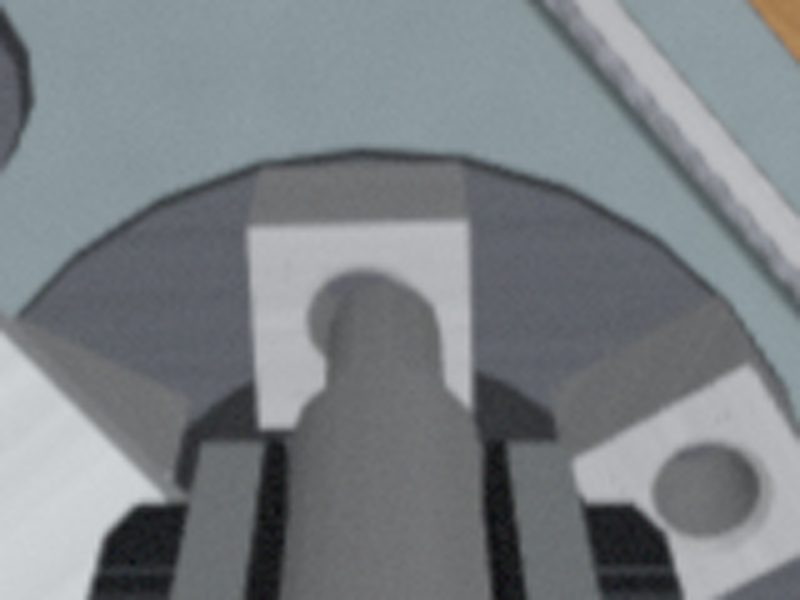

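```bash
python3 -c "
from h import *
import pickle
s=pickle.load(open('w6.pkl','rb'))
q=lambda u,v:atz(s,240+u/5-.4,205+v/5-.4,172)
C=q(363,322);B=q(708,490);print(C,B,np.hypot(*(C-B)[:2]))
e=(q(248,226)+q(470,218))/2;n=AX-e[:2];print(e,np.hypot(*n),AX-52*n/np.hypot(*n))
for P in(C,B,e): d=P[:2]-AX;print(np.degrees(np.arctan2(d[1],d[0]))%360,np.hypot(*d))
"
```

```text
[504.46561573  98.20695378 172.        ] [493.417127   148.49744448 172.        ] 51.48982964893414
[494.32330635  89.04064679 172.        ] 65.76546949946315 [504.42817383  98.38836329]
222.9454308030583 52.095946037984206
163.25525584843112 51.36067911978454
222.77100729679907 65.76546949946315
```

```bash
python3 -c "
from h import *
delta([504.7,98.0,226],132)
"
```

```text
t 11.4 pos [490.2  90.2 256.5] yaw 130.0 tilt [ 0.0053 -0.0001] F [-0.83 -0.25 -1.69] g 0.19 j [-0.04  0.32  1.72  0.    1.1  -2.31]
d [-0.328  1.599  3.057] w [ 0.004   0.0035 -0.0348]
```

Emit:
step_arm(
  deltas=[
    {"tx": -0.33,"ty": 1.6,"tz": 1,"wx": 0.004,"wy": 0.003,"wz": -0.035,"hand": 1.0},
    {"tx": -0.33,"ty": 1.6,"tz": 3.0,"wx": 0.004,"wy": 0.003,"wz": -0.035,"hand": 1.0},
    {"tx": -0.33,"ty": 1.6,"tz": 3.0,"wx": 0.004,"wy": 0.003,"wz": -0.035,"hand": 1.0},
    {"tx": -0.33,"ty": 1.6,"tz": 3.0,"wx": 0.004,"wy": 0.003,"wz": -0.035,"hand": 1.0},
  ],
)

```text
time: 11.8
tool_pos: [502.8, 98.1, 225.4]
tool_rot: [-1.274, -2.867, 0.003]
wrist_force: [-0.5, -0.5, -1.9]
gripper_width: 0.19
```

```bash
python3 -c "
from h import *
import pickle
delta([504.7,98.0,197],132)
s=env.snapshot('wrist');pickle.dump(s,open('w7.pkl','wb'))
cv2.imwrite('pics/w7.png',cv2.resize(s['img'][205:325,240:400],(800,600),interpolation=cv2.INTER_CUBIC))
"
```

```text
t 11.8 pos [502.8  98.1 225.4] yaw 132.1 tilt [-0.0047 -0.0003] F [-0.47 -0.48 -1.87] g 0.19 j [-0.03  0.39  1.72 -0.    1.04 -2.33]
d [-0.138  0.143  2.835] w [-0.0037 -0.0029  0.0016]
```

View pics/w7.png

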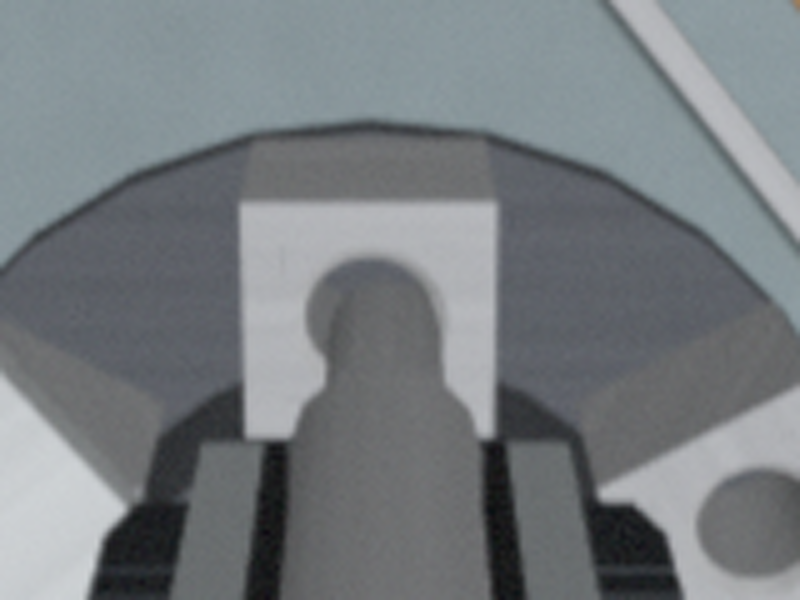

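Emit:
step_arm(
  deltas=[
    {"tx": -0.14,"ty": 0.17,"tz": 0,"wx": 0,"wy": 0,"wz": 0,"hand": 1.0},
    {"tx": -0.14,"ty": 0.17,"tz": 0.3,"wx": 0,"wy": 0,"wz": 0,"hand": 1.0},
    {"tx": -0.14,"ty": 0.17,"tz": 0.6,"wx": 0,"wy": 0,"wz": 0,"hand": 1.0},
    {"tx": -0.14,"ty": 0.17,"tz": 1.0,"wx": 0,"wy": 0,"wz": 0,"hand": 1.0},
  ],
)

```text
time: 12.25
tool_pos: [504.8, 98.1, 215.0]
tool_rot: [-1.272, -2.868, 0.003]
wrist_force: [-0.1, -0.1, -1.6]
gripper_width: 0.189
```

```bash
python3 -c "
from h import *
delta([504.7,98.0,198],132)
"
```

```text
t 12.25 pos [504.8  98.1 215. ] yaw 132.2 tilt [-0.0045 -0.0004] F [-0.13 -0.05 -1.56] g 0.189 j [-0.03  0.4   1.72 -0.    1.02 -2.33]
d [-0.007 -0.013  1.702] w [-0.0036 -0.0027  0.003 ]
```

Tip is 5 mm into the hole with no contact force, so I'll go down the rest of the way.

Emit:
step_arm(
  deltas=[
    {"tx": 0,"ty": 0,"tz": 0.6,"wx": -0.003,"wy": -0.002,"wz": 0,"hand": 1.0},
    {"tx": 0,"ty": 0,"tz": 1.2,"wx": -0.003,"wy": -0.002,"wz": 0,"hand": 1.0},
    {"tx": 0,"ty": 0,"tz": 1.65,"wx": -0.003,"wy": -0.002,"wz": 0,"hand": 1.0},
    {"tx": 0,"ty": 0,"tz": 1.65,"wx": -0.003,"wy": -0.002,"wz": 0,"hand": 1.0},
  ],
)

```text
time: 12.65
tool_pos: [504.3, 98.1, 197.6]
tool_rot: [-1.272, -2.869, 0.002]
wrist_force: [0.2, 0.5, -2.6]
gripper_width: 0.185
```

```bash
python3 -c "
from h import *
delta([504.7,98.0,198],132);pol();arc(223.5,223.5-48,8)
"
```

```text
t 12.65 pos [504.3  98.1 197.6] yaw 132.2 tilt [-0.0029  0.0002] F [ 0.19  0.46 -2.63] g 0.185 j [-0.03  0.43  1.74  0.    0.97 -2.33]
d [-0.036  0.019 -0.039] w [-0.002  -0.0021  0.003 ]
r 52.25 ang 222.88 Ftan(cw push) -0.2 Frad -0.45 Fz -2.63
a 217.5 t [0.54 0.02 0.  ] wz 0.105
a 211.5 t [1.08 0.09 0.  ] wz 0.209
a 205.5 t [1.61 0.22 0.  ] wz 0.314
a 199.5 t [2.12 0.4  0.  ] wz 0.419
a 193.5 t [2.62 0.64 0.  ] wz 0.524
a 187.5 t [3.08 0.92 0.  ] wz 0.628
a 181.5 t [3.51 1.25 0.  ] wz 0.733
a 175.5 t [3.9  1.63 0.  ] wz 0.838
```

Emit:
step_arm(
  deltas=[
    {"tx": 0.54,"ty": 0.02,"tz": 0,"wx": 0,"wy": 0,"wz": 0.105,"hand": 1.0},
    {"tx": 1.08,"ty": 0.09,"tz": 0,"wx": 0,"wy": 0,"wz": 0.209,"hand": 1.0},
    {"tx": 1.61,"ty": 0.22,"tz": 0,"wx": 0,"wy": 0,"wz": 0.314,"hand": 1.0},
    {"tx": 2.12,"ty": 0.4,"tz": 0,"wx": 0,"wy": 0,"wz": 0.419,"hand": 1.0},
  ],
)

```text
time: 13.05
tool_pos: [495.0, 115.1, 198.6]
tool_rot: [1.845, 2.539, -0.002]
wrist_force: [2.1, -3.9, -4.1]
gripper_width: 0.182
```

```bash
python3 -c "
from h import *
delta([504.7,98.0,198],132);pol();arc(198.9,198.9-36,6)
"
```

```text
t 13.05 pos [495.  115.1 198.6] yaw 108.0 tilt [ 0.0019 -0.0033] F [ 2.1  -3.94 -4.13] g 0.182 j [ 0.01  0.42  1.76 -0.    0.96 -1.87]
d [-1.922  0.398  0.071] w [ 0.      0.0039 -0.4192]
r 51.14 ang 201.38 Ftan(cw push) 4.44 Frad -0.52 Fz -4.13
a 192.9 t [ 0.54  0.02 -0.  ] wz 0.105
a 186.9 t [ 1.08  0.1  -0.  ] wz 0.209
a 180.9 t [ 1.61  0.23 -0.01] wz 0.314
a 174.9 t [ 2.12  0.42 -0.01] wz 0.419
a 168.9 t [ 2.61  0.66 -0.01] wz 0.524
a 162.9 t [ 3.07  0.94 -0.01] wz 0.628
```

Emit:
step_arm(
  deltas=[
    {"tx": 0.54,"ty": 0.02,"tz": 0,"wx": 0,"wy": 0,"wz": 0.105,"hand": 1.0},
    {"tx": 1.08,"ty": 0.1,"tz": 0,"wx": 0,"wy": 0,"wz": 0.209,"hand": 1.0},
    {"tx": 1.61,"ty": 0.23,"tz": 0,"wx": 0,"wy": 0,"wz": 0.314,"hand": 1.0},
  ],
)

```text
time: 13.35
tool_pos: [491.7, 131.0, 198.6]
tool_rot: [2.219, 2.219, -0.003]
wrist_force: [2.0, -5.6, -2.9]
gripper_width: 0.187
```

```bash
python3 -c "
from h import *
pol();arc(180.9,180.9-18,3)
"
```

```text
r 50.99 ang 183.09 Ftan(cw push) 5.75 Frad -1.73 Fz -2.88
a 174.9 t [ 0.54  0.02 -0.  ] wz 0.105
a 168.9 t [ 1.08  0.1  -0.  ] wz 0.209
a 162.9 t [ 1.61  0.23 -0.01] wz 0.314
```

Emit:
step_arm(
  deltas=[
    {"tx": 0.54,"ty": 0.04,"tz": 0,"wx": 0,"wy": 0,"wz": 0.105,"hand": 1.0},
    {"tx": 1.08,"ty": 0.12,"tz": 0,"wx": 0,"wy": 0,"wz": 0.209,"hand": 1.0},
  ],
)

```text
time: 13.55
tool_pos: [492.3, 141.7, 198.6]
tool_rot: [2.439, 1.976, -0.005]
wrist_force: [1.3, -5.7, -2.7]
gripper_width: 0.192
```

```bash
python3 -c "
from h import *
pol()
"
```

```text
r 50.94 ang 170.94 Ftan(cw push) 5.47 Frad -2.19 Fz -2.7
```

Emit:
step_arm(
  deltas=[
    {"tx": 0.54,"ty": 0.03,"tz": 0,"wx": 0,"wy": 0,"wz": 0.105,"hand": 1.0},
    {"tx": 1.08,"ty": 0.1,"tz": 0,"wx": 0,"wy": 0,"wz": 0.209,"hand": 1.0},
  ],
)

```text
time: 13.75
tool_pos: [495.0, 152.0, 198.6]
tool_rot: [2.632, 1.711, -0.006]
wrist_force: [-0.2, -5.2, -1.1]
gripper_width: 0.196
```

```bash
python3 -c "
from h import *
pol()
"
```

```text
r 50.98 ang 158.93 Ftan(cw push) 4.93 Frad -1.69 Fz -1.11
```

Emit:
step_arm(
  deltas=[
    {"tx": 0.54,"ty": 0.03,"tz": 0,"wx": 0,"wy": 0,"wz": 0.105,"hand": 1.0},
    {"tx": 1.08,"ty": 0.11,"tz": 0,"wx": 0,"wy": 0,"wz": 0.209,"hand": 1.0},
  ],
)

```text
time: 13.95
tool_pos: [499.7, 161.5, 198.6]
tool_rot: [2.796, 1.428, -0.008]
wrist_force: [-0.7, -7.0, -0.7]
gripper_width: 0.19
```

```bash
python3 -c "
from h import *
pol()
"
```

```text
r 51.07 ang 147.04 Ftan(cw push) 6.2 Frad -3.22 Fz -0.72
```

Emit:
step_arm(
  deltas=[
    {"tx": 0.54,"ty": 0.03,"tz": 0,"wx": 0,"wy": 0,"wz": 0.105,"hand": 1.0},
    {"tx": 1.08,"ty": 0.11,"tz": 0,"wx": 0,"wy": 0,"wz": 0.209,"hand": 1.0},
  ],
)

```text
time: 14.15
tool_pos: [506.3, 169.7, 198.5]
tool_rot: [2.93, 1.128, -0.009]
wrist_force: [-2.9, -4.6, 2.0]
gripper_width: 0.192
```

```bash
python3 -c "
from h import *
pol()
"
```

```text
r 51.16 ang 135.27 Ftan(cw push) 5.3 Frad -1.15 Fz 2.01
```

Emit:
step_arm(
  deltas=[
    {"tx": 0.54,"ty": 0.03,"tz": 0,"wx": 0,"wy": 0,"wz": 0.105,"hand": 1.0},
    {"tx": 1.08,"ty": 0.11,"tz": 0,"wx": 0,"wy": 0,"wz": 0.209,"hand": 1.0},
  ],
)

```text
time: 14.35
tool_pos: [513.8, 176.3, 198.3]
tool_rot: [3.032, 0.816, -0.013]
wrist_force: [-5.0, -3.8, 1.7]
gripper_width: 0.19
```

```bash
python3 -c "
from h import *
pol()
"
```

```text
r 51.38 ang 124.03 Ftan(cw push) 6.29 Frad -0.29 Fz 1.67
```

Emit:
step_arm(
  deltas=[
    {"tx": 0.54,"ty": 0.03,"tz": 0,"wx": 0,"wy": 0,"wz": 0.105,"hand": 1.0},
    {"tx": 1.08,"ty": 0.11,"tz": 0,"wx": 0,"wy": 0,"wz": 0.209,"hand": 1.0},
  ],
)

```text
time: 14.55
tool_pos: [522.0, 180.9, 197.8]
tool_rot: [3.101, 0.495, -0.019]
wrist_force: [-7.4, -3.4, 2.1]
gripper_width: 0.191
```

```bash
python3 -c "
from h import *
pol()
s=env.snapshot('scene');cv2.imwrite('pics/s8.png',cv2.resize(s['img'][150:330,270:510],(800,600),interpolation=cv2.INTER_CUBIC))
"
```

```text
r 51.49 ang 113.53 Ftan(cw push) 8.17 Frad -0.11 Fz 2.09
```

View pics/s8.png

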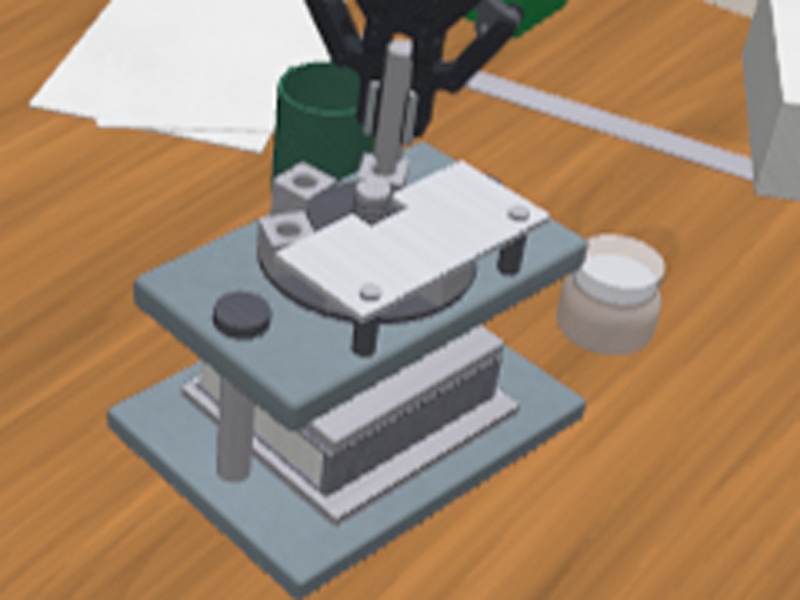

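Platen is on the book and the push is at 8.2 N and climbing at about 10 N/rad. I'll make one more small advance.

Emit:
step_arm(
  deltas=[
    {"tx": 0.22,"ty": 0.01,"tz": 0,"wx": 0,"wy": 0,"wz": 0.045,"hand": 1.0},
  ],
)

```text
time: 14.7
tool_pos: [523.8, 181.6, 197.7]
tool_rot: [3.111, 0.43, -0.02]
wrist_force: [-7.6, -3.8, 2.9]
gripper_width: 0.19
```

```bash
python3 -c "
from h import *
pol()
"
```

```text
r 51.5 ang 111.42 Ftan(cw push) 8.41 Frad -0.73 Fz 2.91
```

Emit:
step_arm(
  deltas=[
    {"tx": 0.22,"ty": 0.01,"tz": 0,"wx": 0,"wy": 0,"wz": 0.045,"hand": 1.0},
  ],
)

```text
time: 14.8
tool_pos: [525.4, 182.2, 197.6]
tool_rot: [3.12, 0.359, -0.021]
wrist_force: [-6.9, -3.2, 2.0]
gripper_width: 0.191
```

```bash
python3 -c "
from h import *
pol()
"
```

```text
r 51.5 ang 109.51 Ftan(cw push) 7.59 Frad -0.71 Fz 1.98
```

Emit:
step_arm(
  deltas=[
    {"tx": 0.25,"ty": 0.01,"tz": 0,"wx": 0,"wy": 0,"wz": 0.045,"hand": 1.0},
  ],
)

```text
time: 14.9
tool_pos: [527.4, 182.9, 197.5]
tool_rot: [3.127, 0.288, -0.023]
wrist_force: [-7.9, -1.8, 1.7]
gripper_width: 0.187
```

```bash
python3 -c "
from h import *
pol()
"
```

```text
r 51.49 ang 107.13 Ftan(cw push) 8.04 Frad 0.59 Fz 1.65
```

Emit:
step_arm(
  deltas=[
    {"tx": 0.25,"ty": 0.01,"tz": 0,"wx": 0,"wy": 0,"wz": 0.045,"hand": 1.0},
  ],
)

```text
time: 15.0
tool_pos: [529.6, 183.5, 197.4]
tool_rot: [3.133, 0.218, -0.024]
wrist_force: [-8.7, -0.7, 1.5]
gripper_width: 0.191
```

```bash
python3 -c "
from h import *
pol()
"
```

```text
r 51.46 ang 104.63 Ftan(cw push) 8.59 Frad 1.48 Fz 1.55
```

Emit:
step_arm(
  deltas=[
    {"tx": 0.2,"ty": 0.01,"tz": 0,"wx": 0,"wy": 0,"wz": 0.035,"hand": 1.0},
  ],
)

```text
time: 15.1
tool_pos: [531.4, 183.9, 197.3]
tool_rot: [3.137, 0.163, -0.024]
wrist_force: [-7.7, -1.0, 2.6]
gripper_width: 0.187
```

```bash
python3 -c "
from h import *
pol()
for i in range(2): env.snapshot('wrist');pol()
delta([504.7,98.0,198],132)
"
```

```text
r 51.43 ang 102.58 Ftan(cw push) 7.73 Frad 0.74 Fz 2.56
r 51.4 ang 102.1 Ftan(cw push) 7.6 Frad 1.63 Fz 0.93
r 51.43 ang 102.15 Ftan(cw push) 7.73 Frad 0.78 Fz 1.28
t 15.2 pos [531.8 184.  197.3] yaw 6.0 tilt [-0.0146 -0.0014] F [-7.72 -0.86  1.28] g 0.193 j [0.13 0.49 1.62 0.   1.05 0.03]
d [-3.593  8.267 -0.015] w [-0.0162  0.0081 -2.199 ]
```

Standing push is 7.7 N, and the slow moving readings were 8 to 8.6 N, about 0.4 rad past first contact. That is the right grip, so I stop here. Next I'll unload the bar sideways and draw it out.

Emit:
step_arm(
  deltas=[
    {"tx": -0.3,"ty": 0,"tz": 0,"wx": 0,"wy": 0,"wz": 0,"hand": 1.0},
    {"tx": -0.55,"ty": 0,"tz": 0,"wx": 0,"wy": 0,"wz": 0,"hand": 1.0},
    {"tx": -0.55,"ty": 0,"tz": 0,"wx": 0,"wy": 0,"wz": 0,"hand": 1.0},
  ],
)

```text
time: 15.5
tool_pos: [531.1, 183.7, 198.3]
tool_rot: [-3.137, -0.165, 0.004]
wrist_force: [-3.3, -0.2, -2.2]
gripper_width: 0.195
```

```bash
python3 -c "
from h import *
pol()
delta([504.7,98.0,198],132)
"
```

```text
r 51.34 ang 102.93 Ftan(cw push) 3.29 Frad 0.5 Fz -2.22
t 15.5 pos [531.1 183.7 198.3] yaw 6.0 tilt [-0.0028 -0.    ] F [-3.32 -0.25 -2.22] g 0.195 j [0.13 0.49 1.63 0.   1.03 0.03]
d [-3.526  8.249  0.038] w [-3.2000e-03  1.3000e-03 -2.1988e+00]
```

Force falls by about 0.8 N/mm, so another 4 mm back and then lift.

Emit:
step_arm(
  deltas=[
    {"tx": -0.25,"ty": 0,"tz": 0,"wx": 0,"wy": 0,"wz": 0,"hand": 1.0},
    {"tx": -0.4,"ty": 0,"tz": 0,"wx": 0,"wy": 0,"wz": 0,"hand": 1.0},
  ],
)

```text
time: 15.7
tool_pos: [528.9, 183.5, 198.9]
tool_rot: [-3.137, -0.165, -0.002]
wrist_force: [0.1, -0.2, -2.6]
gripper_width: 0.19
```

```bash
python3 -c "
from h import *
pol()
delta([504.7,98.0,198],132)
"
```

```text
r 51.62 ang 105.45 Ftan(cw push) -0.02 Frad -0.2 Fz -2.63
t 15.7 pos [528.9 183.5 198.9] yaw 6.0 tilt [0.0011 0.0005] F [ 0.08 -0.19 -2.63] g 0.19 j [0.13 0.48 1.63 0.   1.03 0.03]
d [-3.297  8.246  0.085] w [ 1.100e-03 -1.100e-03 -2.199e+00]
```

Emit:
step_arm(
  deltas=[
    {"tx": 0,"ty": 0,"tz": -0.5,"wx": 0,"wy": 0,"wz": 0,"hand": 1.0},
    {"tx": 0,"ty": 0,"tz": -1.5,"wx": 0,"wy": 0,"wz": 0,"hand": 1.0},
    {"tx": 0,"ty": 0,"tz": -3,"wx": 0,"wy": 0,"wz": 0,"hand": 1.0},
    {"tx": 0,"ty": 0,"tz": -5,"wx": 0,"wy": 0,"wz": 0,"hand": 1.0},
    {"tx": 0,"ty": 0,"tz": -7,"wx": 0,"wy": 0,"wz": 0,"hand": 1.0},
    {"tx": -3,"ty": 0,"tz": -7,"wx": 0,"wy": 0,"wz": 0,"hand": 1.0},
  ],
)

```text
time: 16.3
tool_pos: [504.3, 180.6, 273.0]
tool_rot: [-3.136, -0.164, -0.02]
wrist_force: [0.7, -0.5, -2.1]
gripper_width: 0.192
```

```bash
python3 -c "
from h import *
delta([421.3,-270.2,262],19.2)
"
```

```text
t 16.3 pos [504.3 180.6 273. ] yaw 6.0 tilt [0.0124 0.0018] F [ 0.75 -0.47 -2.12] g 0.192 j [0.14 0.35 1.61 0.   1.16 0.03]
d [-12.96   43.973   0.912] w [ 0.0009 -0.0126 -0.2308]
```

Emit:
step_arm(
  deltas=[
    {"tx": -12.5,"ty": 44,"tz": 0.5,"wx": 0,"wy": 0,"wz": -0.23,"hand": 1.0},
    {"tx": -12.5,"ty": 44,"tz": 0.5,"wx": 0,"wy": 0,"wz": -0.23,"hand": 1.0},
    {"tx": -12.5,"ty": 44,"tz": 0.5,"wx": 0,"wy": 0,"wz": -0.23,"hand": 1.0},
    {"tx": -12.5,"ty": 44,"tz": 0.5,"wx": 0,"wy": 0,"wz": -0.23,"hand": 1.0},
    {"tx": -12.5,"ty": 44,"tz": 0.5,"wx": 0,"wy": 0,"wz": -0.23,"hand": 1.0},
    {"tx": -12.5,"ty": 44,"tz": 0.5,"wx": 0,"wy": 0,"wz": -0.23,"hand": 1.0},
    {"tx": -12.5,"ty": 44,"tz": 0.5,"wx": 0,"wy": 0,"wz": -0.23,"hand": 1.0},
    {"tx": -12.5,"ty": 44,"tz": 0.5,"wx": 0,"wy": 0,"wz": -0.23,"hand": 1.0},
  ],
)

```text
time: 17.1
tool_pos: [430.4, -211.1, 265.6]
tool_rot: [3.096, 0.523, 0.001]
wrist_force: [0.1, -0.2, -1.9]
gripper_width: 0.19
```

```bash
python3 -c "
from h import *
delta([421.3,-270.2,262],19.2)
"
```

```text
t 17.1 pos [ 430.4 -211.1  265.6] yaw 19.2 tilt [ 0.0006 -0.0012] F [ 0.05 -0.15 -1.89] g 0.19 j [-0.69  0.29  1.75 -0.    1.11 -1.02]
d [-2.798  5.28   0.364] w [ 0.0013 -0.0002 -0.0004]
```

Emit:
step_arm(
  deltas=[
    {"tx": -2.8,"ty": 5.3,"tz": 2,"wx": 0,"wy": 0,"wz": 0,"hand": 1.0},
    {"tx": -2.8,"ty": 5.3,"tz": 6,"wx": 0,"wy": 0,"wz": 0,"hand": 1.0},
    {"tx": -2.8,"ty": 5.3,"tz": 10,"wx": 0,"wy": 0,"wz": 0,"hand": 1.0},
    {"tx": -2.8,"ty": 5.3,"tz": 14,"wx": 0,"wy": 0,"wz": 0,"hand": 1.0},
    {"tx": -2.8,"ty": 5.3,"tz": 15.4,"wx": 0,"wy": 0,"wz": 0,"hand": 1.0},
    {"tx": -2.8,"ty": 5.3,"tz": 15.4,"wx": 0,"wy": 0,"wz": 0,"hand": 1.0},
    {"tx": -2.8,"ty": 5.3,"tz": 15.4,"wx": 0,"wy": 0,"wz": 0,"hand": 1.0},
  ],
)

```text
time: 17.8
tool_pos: [422.2, -268.9, 111.1]
tool_rot: [3.096, 0.524, -0.0]
wrist_force: [-0.4, -0.1, -1.8]
gripper_width: 0.186
```

```bash
python3 -c "
from h import *
import pickle
delta([421.2,-270.2,75],19.2)
s=env.snapshot('wrist');pickle.dump(s,open('w9.pkl','wb'))
cv2.imwrite('pics/w9.png',cv2.resize(s['img'][170:330,210:420],(800,600),interpolation=cv2.INTER_CUBIC))
p=np.array(env.sense()['tool_pos']);print(w2px(s,p-[0,0,48.6]),w2px(s,[421.2,-270.2,50]))
t=env.snapshot('scene');cv2.imwrite('pics/s9.png',cv2.resize(t['img'][240:420,90:330],(800,600),interpolation=cv2.INTER_CUBIC))
"
```

```text
t 17.8 pos [ 422.2 -268.9  111.1] yaw 19.2 tilt [-0.0001 -0.0012] F [-0.37 -0.08 -1.76] g 0.186 j [-0.79  0.55  1.85 -0.    0.74 -1.12]
d [-0.136  0.082  3.613] w [ 0.0011  0.0005 -0.0001]
[317.1697488 270.2488642] [314.36320067 262.20863618]
```

View pics/w9.png

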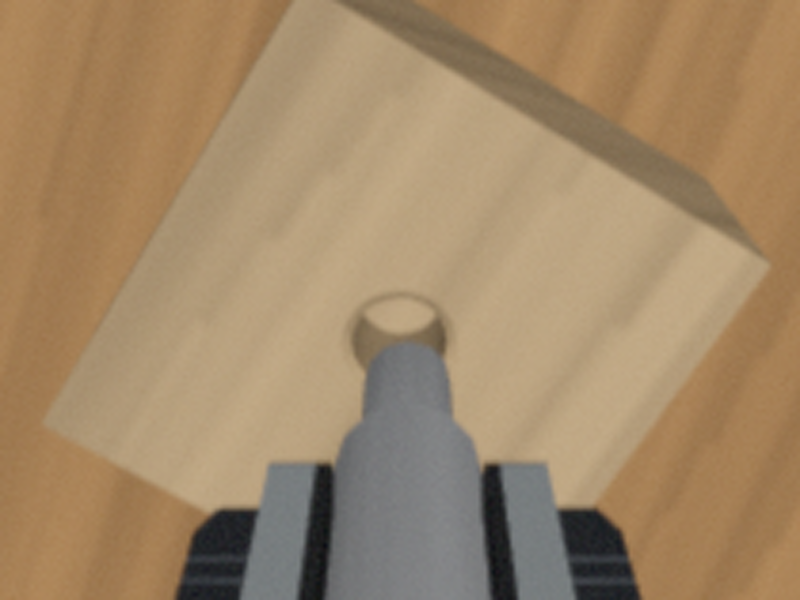

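View pics/s9.png

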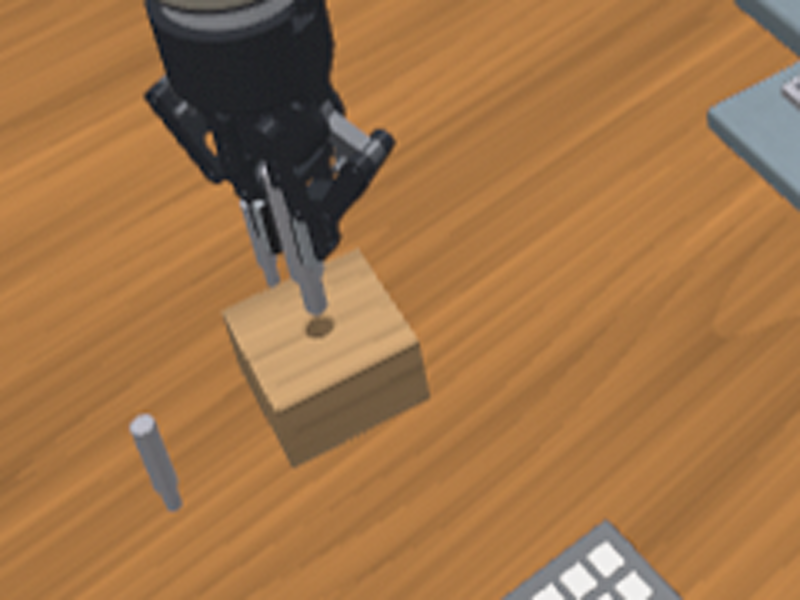

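Emit:
step_arm(
  deltas=[
    {"tx": -0.1,"ty": 0.05,"tz": 0,"wx": 0,"wy": 0,"wz": 0,"hand": 1.0},
    {"tx": -0.1,"ty": 0.05,"tz": 0.9,"wx": 0,"wy": 0,"wz": 0,"hand": 1.0},
    {"tx": -0.1,"ty": 0.05,"tz": 1.3,"wx": 0,"wy": 0,"wz": 0,"hand": 1.0},
    {"tx": -0.1,"ty": 0.05,"tz": 1.7,"wx": 0,"wy": 0,"wz": 0,"hand": 1.0},
  ],
)

```text
time: 18.3
tool_pos: [420.6, -269.0, 93.0]
tool_rot: [-3.098, -0.524, 0.002]
wrist_force: [0.5, -0.5, -1.3]
gripper_width: 0.19
```

```bash
python3 -c "
from h import *
delta([421.2,-270.2,75],19.2)
"
```

```text
t 18.3 pos [ 420.6 -269.    93. ] yaw 19.2 tilt [-0.0012 -0.0001] F [ 0.53 -0.46 -1.35] g 0.19 j [-0.79  0.59  1.86 -0.    0.69 -1.13]
d [0.016 0.137 1.795] w [-0.0003  0.0012 -0.0001]
```

Emit:
step_arm(
  deltas=[
    {"tx": 0.01,"ty": 0.06,"tz": 0.5,"wx": 0,"wy": 0,"wz": 0,"hand": 1.0},
    {"tx": 0.01,"ty": 0.06,"tz": 1.0,"wx": 0,"wy": 0,"wz": 0,"hand": 1.0},
    {"tx": 0.01,"ty": 0.06,"tz": 1.5,"wx": 0,"wy": 0,"wz": 0,"hand": 1.0},
    {"tx": 0.01,"ty": 0.06,"tz": 1.8,"wx": 0,"wy": 0,"wz": 0,"hand": 1.0},
    {"tx": 0.01,"ty": 0.06,"tz": 1.8,"wx": 0,"wy": 0,"wz": 0,"hand": 1.0},
  ],
)

```text
time: 18.8
tool_pos: [420.7, -269.3, 74.9]
tool_rot: [-3.097, -0.524, 0.003]
wrist_force: [-0.4, 0.8, -1.9]
gripper_width: 0.188
```

```bash
python3 -c "
from h import *
delta([421.2,-270.2,75],19.2)
"
```

```text
t 18.8 pos [ 420.7 -269.3   74.9] yaw 19.2 tilt [-0.0019  0.0007] F [-0.41  0.78 -1.92] g 0.188 j [-0.79  0.62  1.87 -0.    0.65 -1.13]
d [ 0.016  0.104 -0.007] w [-0.0013  0.0016 -0.0001]
```

Emit:
step_arm(
  deltas=[
    {"tx": 0,"ty": 0.03,"tz": 0.1,"wx": 0,"wy": 0,"wz": 0,"hand": 1.0},
    {"tx": 0,"ty": 0.03,"tz": 0.2,"wx": 0,"wy": 0,"wz": 0,"hand": 1.0},
  ],
)

```text
time: 19.0
tool_pos: [421.0, -269.7, 74.5]
tool_rot: [-3.097, -0.524, 0.002]
wrist_force: [-3.0, 1.6, 17.1]
gripper_width: 0.189
```

```bash
python3 -c "
from h import *
delta([421.2,-270.2,75],19.2)
"
```

```text
t 19.0 pos [ 421.  -269.7   74.5] yaw 19.2 tilt [-0.0013 -0.    ] F [-2.95  1.59 17.15] g 0.189 j [-0.79  0.62  1.87 -0.    0.65 -1.13]
d [ 0.003  0.054 -0.055] w [-0.0004  0.0012  0.    ]
```

Bar is on the hole bottom (17 N up). I'll ease off 1.5 mm, then open slowly.

Emit:
step_arm(
  deltas=[
    {"tx": 0,"ty": 0,"tz": -0.12,"wx": 0,"wy": 0,"wz": 0,"hand": 1.2},
    {"tx": 0,"ty": 0,"tz": -0.12,"wx": 0,"wy": 0,"wz": 0,"hand": 2.2},
    {"tx": 0,"ty": 0,"tz": -0.12,"wx": 0,"wy": 0,"wz": 0,"hand": 3},
    {"tx": 0,"ty": 0,"tz": -0.12,"wx": 0,"wy": 0,"wz": 0,"hand": 5},
    {"tx": 0,"ty": 0,"tz": -0.12,"wx": 0,"wy": 0,"wz": 0,"hand": 6},
    {"tx": 0,"ty": 0,"tz": -0.12,"wx": 0,"wy": 0,"wz": 0,"hand": 6},
  ],
)

```text
time: 19.6
tool_pos: [421.0, -269.7, 74.4]
tool_rot: [-3.097, -0.524, 0.002]
wrist_force: [0.2, -0.7, -0.2]
gripper_width: 0.704
```

```bash
python3 -c "
from h import *
s=env.snapshot('wrist');cv2.imwrite('pics/w10.png',s['img'])
delta([421.2,-270.2,240],19.2)
"
```

```text
t 19.65 pos [ 421.  -269.7   74.4] yaw 19.2 tilt [-0.0015  0.0002] F [0.58 0.32 0.53] g 0.702 j [-0.79  0.62  1.87 -0.    0.65 -1.13]
d [-1.5000e-02  4.1000e-02 -1.6563e+01] w [-0.0007  0.0013 -0.0001]
```

View pics/w10.png

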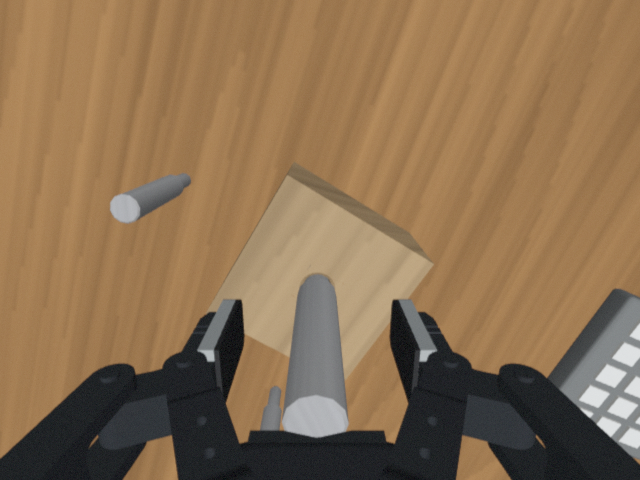

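The bar stands upright in the rest and free of the fingers, looking the same as before the grasp. I'll raise the arm straight up.

Emit:
step_arm(
  deltas=[
    {"tx": 0,"ty": 0,"tz": -3,"wx": 0,"wy": 0,"wz": 0,"hand": 6},
    {"tx": 0,"ty": 0,"tz": -7,"wx": 0,"wy": 0,"wz": 0,"hand": 6},
    {"tx": 0,"ty": 0,"tz": -11,"wx": 0,"wy": 0,"wz": 0,"hand": 6},
    {"tx": 0,"ty": 0,"tz": -15,"wx": 0,"wy": 0,"wz": 0,"hand": 6},
    {"tx": 0,"ty": 0,"tz": -17,"wx": 0,"wy": 0,"wz": 0,"hand": 6},
    {"tx": 0,"ty": 0,"tz": -17,"wx": 0,"wy": 0,"wz": 0,"hand": 6},
  ],
)

```text
time: 20.25
tool_pos: [422.7, -271.2, 247.7]
tool_rot: [3.092, 0.523, 0.005]
wrist_force: [1.2, -0.2, -0.6]
gripper_width: 0.709
```

```bash
python3 -c "
from h import *
import pickle
t=env.snapshot('scene');cv2.imwrite('pics/s11.png',t['img'])
s=env.snapshot('top');cv2.imwrite('pics/t11.png',cv2.resize(s['img'][150:300,170:370],(800,600),interpolation=cv2.INTER_CUBIC))
cv2.imwrite('pics/s11b.png',cv2.resize(t['img'][180:330,290:490],(800,600),interpolation=cv2.INTER_CUBIC))
"
```

```text
(no output)
```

View pics/s11.png

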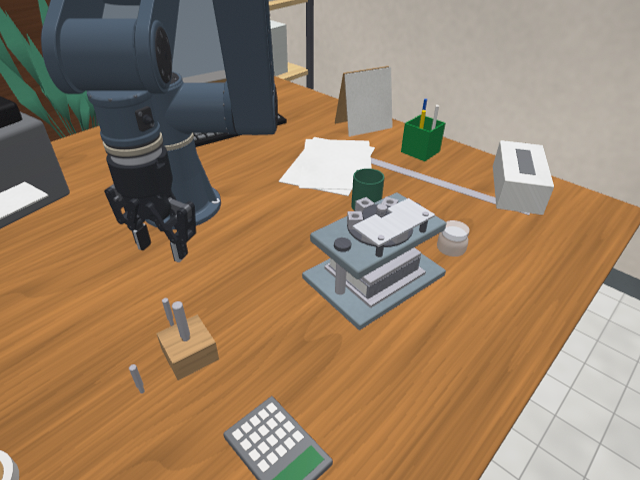

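View pics/s11b.png

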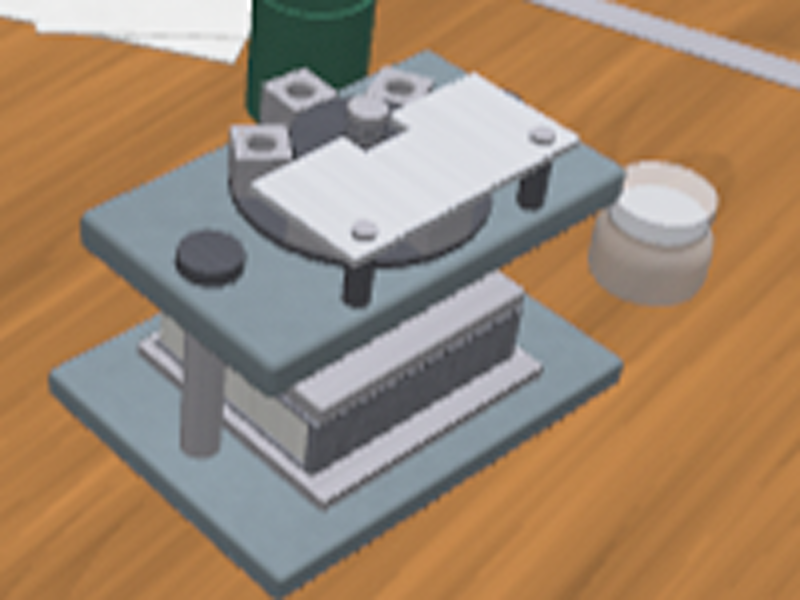

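View pics/t11.png

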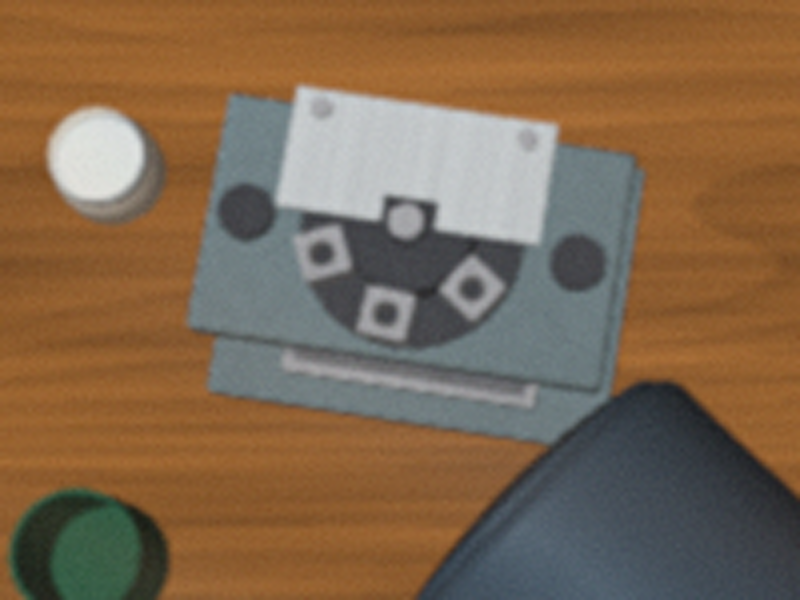

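The scene and crops show the bar back upright in the rest at (180,320), the platen lying on the book, and the bystanders and thin bars where they were. The arm is clear of everything. Handing in.

```bash
python3 -c "
from h import *
print(env.finish_job()); print(env.sense()['time'])"
```

```text
the job is handed in; nothing more can be done
None
the job is handed in; nothing more can be done
```

The press is wound down on the sample book and firmly gripped. The bar is back upright in its rest, and I handed the job in at about 20 s.

- **Strokes:** I took the thick bar from the rest and turned the collar clockwise in two strokes using two holes, about 248° in all. The first stroke stopped close to where the guard should stop the bar, without touching it. The second stopped when the grip was right.
- **Grip:** The push was about 5.4 N while the collar turned freely. It climbed once the platen reached the book. The last readings while moving slowly were 8.0, 8.6 and 7.7 N, and 7.7 N once the collar stood still. The turn past first contact was about 0.35 to 0.45 rad, which suggests about 8.6 to 9.7 N. The force sensor is noisy by about ±0.5 N, so the two estimates differ slightly. Both sit around the 8 to 10 N range and well under the 12.5 N crushing limit.
- **Final check:** I unloaded the bar to about 0 N sideways before drawing it out. The last pictures show it standing in the rest with the gripper clear, and the mug, calculator, jar and thin bars where they started.

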